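# Hang the washed sealer spacer plates nested on their storage hook

### The job

Put the three washed spacer plates away from the drying rack onto the storage hook, large first, then medium, then small: each slot goes over the hook's upturned end and down onto the bar, and the plate slides back until its socket sits fully over the raised pad behind it. Feel for the seat, press each plate home with a light, steady push of about 10 N for a moment before letting go, and hang the next only then. Force nothing, and leave the thermometer and the sealing die where they lie.

Things in the scene. Friction and masses are not known exactly. Their poses are not given: they have to be found in the camera images.
- hook_seat (a point): where the axis of the hook bar meets the flat front of the stand's back plate, 110 mm above the bench. Axes: z up, +x into the back plate; the bar runs along -x. Bar: round steel, 10 mm thick, level for 48 mm, then turned up; the upturned end spans 48 to 64 mm from the back plate and its highest point is 14 mm above the bar's axis.
- back_plate: the stand's upright grey back plate, rigid, 110 mm wide, its top 25 mm above the bar's axis; origin and axes as hook_seat. On its front a raised pad 4 mm high, 60 x 60 mm, centred 7 mm below the bar's axis. Nested home, the eyes of large, medium and small lie 0, 10 and 20 mm in front of this plate.
- stand: the whole grey storage stand, foot 135 x 120 mm, fixed to the bench, origin on the bench; hook_seat is 15 mm along its +x and 110 mm up; the hook is on its -x side. Plates slide on the bar with a friction coefficient of about 0.6, and the sloping flanks make it feel higher
- large_tab (a point): the large spacer plate's grip tab, its centre. Bare aluminium, tab 24 mm wide and 10 mm thick, its top 20 mm above this point; grip it from above across the 24 mm. Plate axes: z up, x square to the plate from front to back, front towards -x. The plate's eye lies 55 mm below this point and 5 mm along +x. Plate 104 mm wide, 143 mm high with its tab, about 260 g.
- large_eye (a point): the large plate's eye: the point of its flat back face where the bar's axis lies when it hangs. The plate is 10 mm thick; below the tab its body reaches from 32 mm above to 68 mm below the eye. Back: socket 5 mm deep, 62 x 62 mm (wide x high), centred 7 mm below the eye. Front: raised pad 48 wide x 50 high, 4 mm proud, same centre.
- large: the large plate as a whole, origin and axes as at its eye. Through it goes a slot 14 mm wide, from 21 mm below the eye up to a 90 degree roof whose sloping flanks meet 7 mm above the eye; the flanks sit on the round bar and centre the plate. Standing in the rack its eye is 78 mm above the bench.
- medium_tab (a point): the medium-sized spacer plate's grip tab, its centre. Bare aluminium, tab 36 mm wide and 10 mm thick, its top 20 mm above this point; grip it from above across the 36 mm. Plate axes: z up, x square to the plate from front to back, front towards -x. The plate's eye lies 55 mm below this point and 5 mm along +x. Plate 94 mm wide, 137 mm high with its tab, about 220 g.
- medium_eye (a point): the medium-sized plate's eye: the point of its flat back face where the bar's axis lies when it hangs. The plate is 10 mm thick; below the tab its body reaches from 29 mm above to 62 mm below the eye. Back: socket 5 mm deep, 50 x 52 mm (wide x high), centred 7 mm below the eye. Front: raised pad 36 wide x 40 high, 4 mm proud, same centre.
- medium: the medium-sized plate as a whole, origin and axes as at its eye. Through it goes a slot 14 mm wide, from 21 mm below the eye up to a 90 degree roof whose sloping flanks meet 7 mm above the eye; the flanks sit on the round bar and centre the plate. Standing in the rack its eye is 72 mm above the bench.
- small_tab (a point): the small spacer plate's grip tab, its centre. Bare aluminium, tab 48 mm wide and 10 mm thick, its top 20 mm above this point; grip it from above across the 48 mm. Plate axes: z up, x square to the plate from front to back, front towards -x. The plate's eye lies 55 mm below this point and 5 mm along +x. Plate 84 mm wide, 131 mm high with its tab, about 180 g.
- small_eye (a point): the small plate's eye: the point of its flat back face where the bar's axis lies when it hangs. The plate is 10 mm thick; below the tab its body reaches from 26 mm above to 56 mm below the eye. Back: socket 5 mm deep, 38 x 42 mm (wide x high), centred 7 mm below the eye. Front: plain, no pad.
- small: the small plate as a whole, origin and axes as at its eye. Through it goes a slot 14 mm wide, from 21 mm below the eye up to a 90 degree roof whose sloping flanks meet 7 mm above the eye; the flanks sit on the round bar and centre the plate. Standing in the rack its eye is 66 mm above the bench.
- rack: white drying rack, base 150 x 126 x 10 mm, fixed to the bench, origin under its centre. Three upright slots 45 mm apart along its x, each between rods that rise to 52 mm above the bench. A plate stands in each on its lower edge, front along the rack's -x, tab tops 141 to 153 mm above the bench; which plate is in which slot varies.
- thermometer: grey hand-held thermometer, 140 x 52 x 26 mm, lying between rack and stand; bystander, origin under its centre
- die_1: aluminium sealing die with eight ringed nests, 98 x 62 x 22 mm, near the front of the bench; bystander, origin under its centre
Things that resemble listed ones, but are neither listed nor needed, are in the scene too. What is shaped like the medium but blue is not meant.

How it is judged:
By the outcome, as a careful person would: the job done as asked, in the order asked, and still so for the second after the job is handed in, with the robot touching nothing.
It also fails if it takes over 72 s, if anything falls off the work surface, if the arm or the gripper's body presses on something with over 40 N, if the wrist force passes 120 N, or if a joint passes its speed limit or range.

### The arm

A 6-joint arm with a two-finger parallel gripper is mounted at the origin on a cart in front of the work surface, level with it; the furniture and walls round the work are solid. World frame = base frame: x ahead of the robot, y to its left, z up, the work surface at z = 0. Lengths are in m, angles in rad, forces in N, time in s.
With the tool pointing down it reaches from about 0.275 to 0.85 m from the base axis. Payload 5.2 kg.
Tool frame: the origin (TCP) lies on the centre line of the jaws, within the pads' length; the fingertips stand 14 mm ahead of it and the grasp point (between the pads) lies 5 mm behind it; z points along the fingers, y is the direction in which the jaws open and shut (so a half turn about z gives the same grasp; the last joint's range is limited). The gripper opens to 85 mm and grips with 20 to 120 N. Pads are 22 mm wide; open, the fingers measure 114 mm over their backs; the gripper's body (76 mm by 85 mm) begins 54 mm behind the grasp point. The pads swing forward as they close: fully open they stand 13 mm farther back than shut.
Start: joints at [-0.203, 0.259, 1.535, -0, 1.348, -0.203], TCP at [0.55, 0, 0.245] pointing down, gripper open.
Joint ranges: [-3.14, 3.14], [-0.91, 2.08], [0.19, 2.58], [-1.22, 4.36], [0.22, 2.71], [-3.12, 3.12]. Speed limits (rad/s): [2.57, 2.57, 3.14, 3.14, 3.14, 3.14].

### API

Orientations are given as a unit quaternion [x, y, z, w].
In Python, from station import r, eyes, order gives the robot as it stands.
- The arm moves only by the shell command python3 -m crank 'ROWS' [FORCE]. ROWS is JSON, a list of rows, each a list of 7 numbers: the shift along the tool's x, y, z in mm, then the turn, a rotation vector about the tool's x, y, z in rad, then the opening, from -1 (shut) to 1 (fully open), so that 0 is half open. In form: [[x, y, z, rx, ry, rz, jaw], ...]. A call has 1 to 10 rows; each row shifts and turns the commanded pose from where the row before left it, along the tool's axes as they then stand; what a row does not reach is not made up. A row lasts 1/10 s, in which the tool goes at most 50 mm and 8.59 degrees, less where a joint would pass 70% of its speed; a pose out of reach is approached as far as the arm can. A call with a gripper value outside its range is refused whole. The fingers move at their own pace and stop on an object; FORCE is the grip in N (left out, the last holds). Time passes only in rows, so rows that do not move let the fingers close. It gives the time, the measured TCP pose, the force and the opening at its end, in the units of the state.
- r.state(): the state, without advancing time (a new reading comes with each control period).
- eyes.camera(name): name is "scene" or "side" or "wrist"; returns the picture (480x640x3 uint8, red, green, blue); there is no depth.
- eyes.calibration(name): a dict with "fx", "fy", "cx", "cy" (pixels), "T" (4x4, takes a point from camera to world coordinates); the wrist camera has in their place "T_tool_cam" (4x4, takes a point from camera to tool coordinates, whose origin is the TCP and whose axes are the flange's). Camera axes: x right, y down, z forward; pixel columns grow to the right and rows downward; lengths in m; the calibration is good to about 2 mm. A picture is of the moment at which its call begins: read the wrist's pose just before it. calibration takes no time and is no camera call.
- order.finish_job(): hands the job in, once; it reports no verdict.
The state is a dict: "t": time; "joint_positions": joint angles; "qd": joint speeds; "joint_torque": joint torques, N m; "tool_pos": TCP position; "eef_rot": TCP orientation; "contact_force": force on the tool from outside, world axes, zero at the start; "wrist_torque": the same for the moment, N m; "grip_width": finger opening in m.
Only numpy, scipy, OpenCV 4.12 (cv2) and the standard library are available. Lean on these libraries where they do the work, as an engineer would, in place of code of your own. Each camera call takes 0.05 s, during which the arm holds its last target.

## Working session

There is one attempt and no reset: what is moved stays moved. The work goes in short steps, Python scripts to look and compute and a shell command to move; the robot and the scene stay as the last step left them, time stands still between calls to the robot, and variables do not carry over. Pictures are saved under pics/ and viewed, and the job is handed in when it is done.

```bash
ls; mkdir -p pics; python3 - <<'E'
from station import r, eyes, order
import cv2, numpy as np
s=r.state(); print(s)
for n in ["scene","side","wrist"]:
    im=eyes.camera(n); cv2.imwrite(f"pics/{n}0.png",im[:,:,::-1]); c=eyes.calibration(n); print(n,{k:(np.round(v,4).tolist() if hasattr(v,'__len__') else v) for k,v in c.items()})
E
```

```text
pics
{'t': 0.0, 'joint_positions': array([-2.02800781e-01,  2.59332515e-01,  1.53611523e+00, -8.27685504e-06,
        1.34796962e+00, -2.02814967e-01]), 'qd': array([ 1.05479134e-03, -1.12760649e-05,  1.14895528e-03, -2.23460389e-03,
       -1.45304367e-03, -1.97809281e-03]), 'joint_torque': array([ 1.06436883e-04, -4.46029150e+01, -2.90570551e+01, -7.42485804e-05,
        1.18754001e-02, -2.51378208e-05]), 'tool_pos': array([5.49491939e-01, 1.24714976e-04, 2.44467401e-01]), 'eef_rot': array([ 7.07100822e-01,  7.07112152e-01, -5.05334863e-04, -7.59629641e-04]), 'contact_force': array([-0.28014746, -0.20904706, -0.25330892]), 'wrist_torque': array([-0.01056854,  0.06280818,  0.01593411]), 'grip_width': 0.08541665644259348}
scene {'fx': 543.4789930620055, 'fy': 543.4789930620055, 'cx': 322.9695120209314, 'cy': 241.74154948093215, 'T': [[0.5247, -0.4887, 0.697, -0.2702], [-0.851, -0.2791, 0.4449, -0.3955], [-0.0229, -0.8266, -0.5624, 0.7316], [0.0, 0.0, 0.0, 1.0]]}
side {'fx': 470.6074648620975, 'fy': 470.6074648620975, 'cx': 310.9503318596105, 'cy': 241.57438727511806, 'T': [[0.9715, -0.1107, 0.2097, 0.3394], [-0.2365, -0.5155, 0.8236, -0.6307], [0.0169, -0.8497, -0.527, 0.5533], [0.0, 0.0, 0.0, 1.0]]}
wrist {'fx': 428.4671272267725, 'fy': 428.4671272267725, 'cx': 319.8176039609009, 'cy': 243.5876238366935, 'T_tool_cam': [[-0.0005, -0.965, -0.2621, 0.0658], [1.0, -0.0008, 0.0009, 0.0004], [-0.001, -0.2621, 0.965, -0.1286], [0.0, 0.0, 0.0, 1.0]]}
```

View pics/scene0.png

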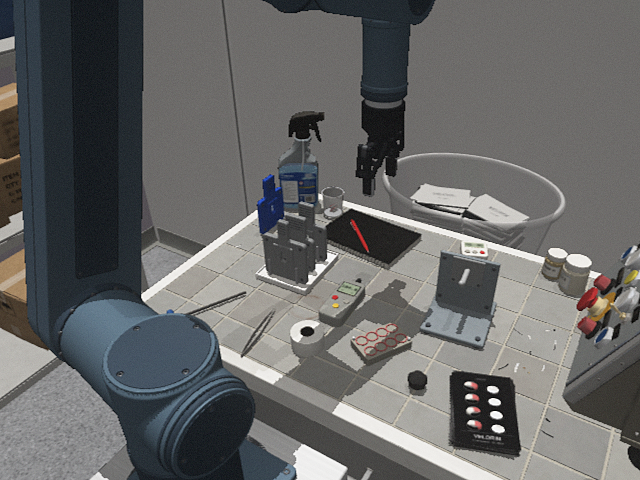

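View pics/side0.png

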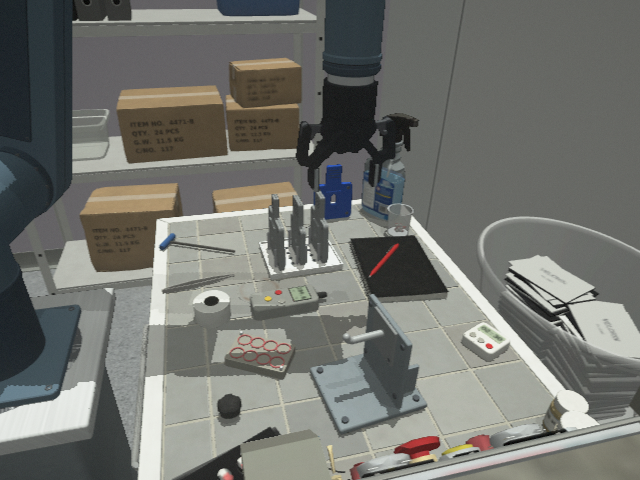

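View pics/wrist0.png

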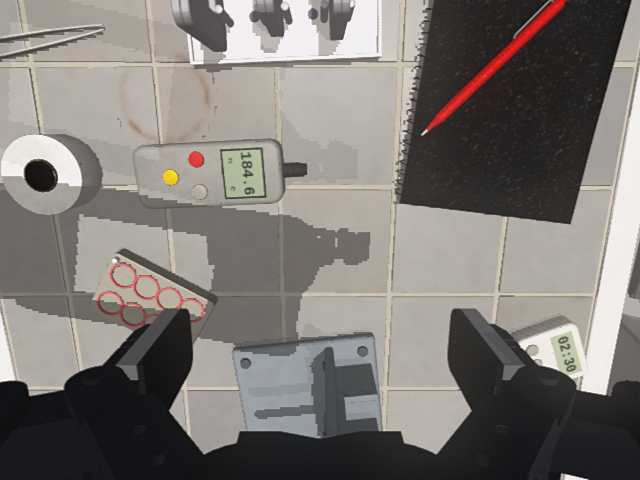

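The wrist view shows the stand near (305,390), rack at (285,30), with three grey plates in it. The blue plate (side view 335,195) stands outside the rack. I'll move over the rack for a closer look.

```bash
python3 -m crank '[[30,0,-12,0,0,0,1],[35,0,-12,0,0,0,1],[35,0,-12,0,0,0,1],[30,0,-12,0,0,0,1],[20,0,-12,0,0,0,1],[0,0,0,0,0,0,1],[0,0,0,0,0,0,1]]'
cat > h.py <<'E'
from station import r, eyes, order
import cv2, numpy as np
from scipy.spatial.transform import Rotation as R
def wristT():
    s=r.state(); T=np.eye(4); T[:3,:3]=R.from_quat(s['eef_rot']).as_matrix(); T[:3,3]=s['tool_pos']; return T
def shot(n,f):
    T0=wristT() if n=='wrist' else None
    im=eyes.camera(n); cv2.imwrite(f"pics/{f}.png",im[:,:,::-1])
    c=eyes.calibration(n); T=T0@np.array(c['T_tool_cam']) if n=='wrist' else np.array(c['T'])
    np.savez(f"pics/{f}.npz",T=T,K=[c['fx'],c['fy'],c['cx'],c['cy']]); return im
def ray(f,p):
    d=np.load(f"pics/{f}.npz"); T=d['T']; fx,fy,cx,cy=d['K']
    v=T[:3,:3]@np.array([(p[0]-cx)/fx,(p[1]-cy)/fy,1]); return T[:3,3],v
def onz(f,p,z):
    o,v=ray(f,p); return o+v*(z-o[2])/v[2]
def tri(*obs):
    A=np.zeros((3,3));b=np.zeros(3)
    for f,p in obs:
        o,v=ray(f,p); v=v/np.linalg.norm(v); P=np.eye(3)-np.outer(v,v); A+=P; b+=P@o
    x=np.linalg.solve(A,b)
    res=[np.linalg.norm((np.eye(3)-np.outer(v/np.linalg.norm(v),v/np.linalg.norm(v)))@(x-o)) for o,v in [ray(f,p) for f,p in obs]]
    return x,np.round(np.array(res)*1e3,2)
def proj(f,X):
    d=np.load(f"pics/{f}.npz"); T=d['T']; fx,fy,cx,cy=d['K']
    q=T[:3,:3].T@(np.asarray(X)-T[:3,3]); return np.array([fx*q[0]/q[2]+cx,fy*q[1]/q[2]+cy])
def st():
    s=r.state(); print('t',round(s['t'],2),'p',np.round(s['tool_pos']*1e3,1),'q',np.round(s['eef_rot'],4),'F',np.round(s['contact_force'],1),'M',np.round(s['wrist_torque'],2),'w',round(s['grip_width']*1e3,1))
E
python3 - <<'E'
from h import *
st(); im=shot('wrist','w1')
s=cv2.imread('pics/scene0.png'); cv2.imwrite('pics/sc_crop.png',cv2.resize(s[160:300,240:350],None,fx=5,fy=4.2,interpolation=cv2.INTER_CUBIC))
E
```

```text
t: 0.85
tool_pos: [0.5498, 0.1501, 0.3049]
eef_rot: [0.707, 0.708, -0.0, 0.0]
contact_force: [-0.2, 0.0, -0.3]
grip_width: 0.0853
t 0.85 p [549.8 150.1 304.9] q [ 7.067e-01  7.075e-01 -3.000e-04  1.000e-04] F [-0.2  0.  -0.3] M [-0.04  0.01 -0.  ] w 85.3
```

View pics/w1.png

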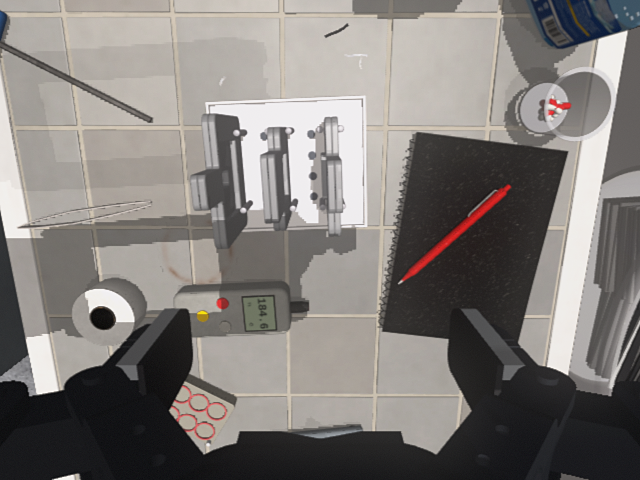

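View pics/sc_crop.png

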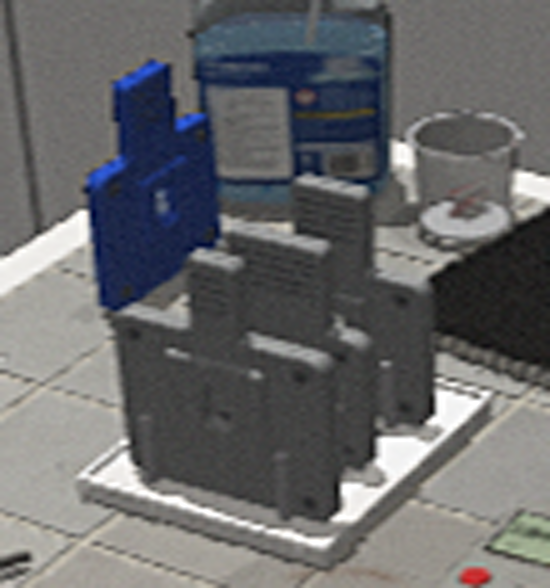

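```bash
python3 - <<'E'
from h import *
w=cv2.imread('pics/w1.png'); cv2.imwrite('pics/w1_crop.png',cv2.resize(w[85:255,180:380],None,fx=4,fy=3.5,interpolation=cv2.INTER_CUBIC))
w=cv2.imread('pics/side0.png'); cv2.imwrite('pics/side_crop.png',cv2.resize(w[280:440,300:430],None,fx=4,fy=3.7,interpolation=cv2.INTER_CUBIC))
E
```

```text
(no output)
```

View pics/w1_crop.png

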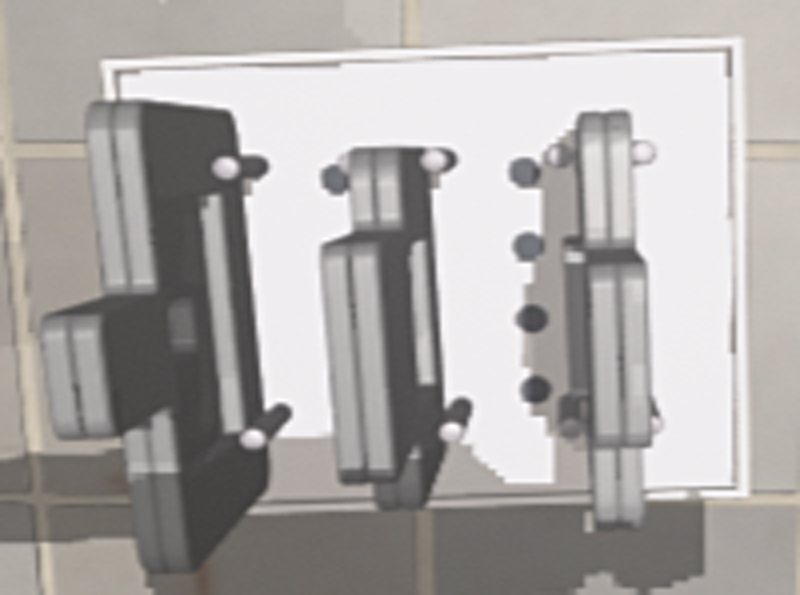

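View pics/side_crop.png

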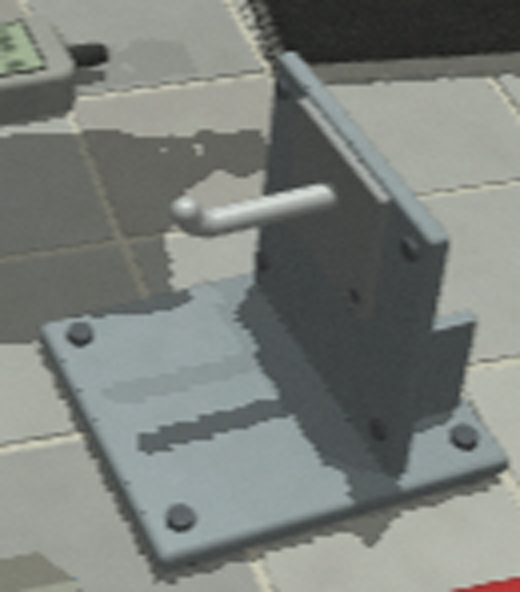

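```bash
python3 - <<'E'
from h import *
def cr(u,v): return (180+u/4,85+v/3.5)
for n,z,c in [('large',.153,[(43,318),(103,308),(58,438),(117,432)]),('small',.141,[(322,245),(378,240),(338,482),(395,476)]),('medium',.147,[(592,265),(645,265),(596,445),(650,443)])]:
    P=np.array([onz('w1',cr(*p),z)[:2]*1e3 for p in c]); print(n,P.mean(0).round(1),P.round(1).tolist(), 'yaw',[round(np.degrees(np.arctan2(-(a-b)[0],(a-b)[1])),1) for a,b in((P[0],P[2]),(P[1],P[3]))],'w',np.linalg.norm(P[0]-P[2]).round(1))
# rack base corners at z=.010
P=np.array([onz('w1',cr(*p),.010)[:2]*1e3 for p in [(102,62),(742,40),(748,493)]]);print(P.round(1)); d=P[1]-P[0];print('rack yaw',np.degrees(np.arctan2(d[1],d[0])),np.linalg.norm(d)); d=P[1]-P[2];print(np.degrees(np.arctan2(-d[0],d[1])),np.linalg.norm(d))
E
```

```text
large [471.8 174.6] [[466.5, 185.2], [476.3, 187.0], [467.2, 162.6], [477.1, 163.7]] yaw [np.float64(1.8), np.float64(1.7)] w 22.6
small [516.1 175.1] [[510.7, 197.8], [520.1, 198.7], [511.8, 151.4], [521.8, 152.6]] yaw [np.float64(1.4), np.float64(2.1)] w 46.4
medium [560.7 177.4] [[555.8, 194.5], [564.5, 194.5], [556.7, 160.1], [565.8, 160.5]] yaw [np.float64(1.5), np.float64(2.2)] w 34.4
[[443.  237.8]
 [593.3 243.6]
 [598.3 119.3]]
rack yaw 2.1771861764945233 150.37256778823476
2.34430826915813 124.3722806550753
```

Candidates for the plates: (200,192) narrow tab = large, (270,188) widest tab = small, (335,186) middle tab = medium, all in the rack in w1. The blue lookalike (scene 270,205) is excluded. Next, a look at the stand.

```bash
python3 -m crank '[[-35,0,0,0,0,0,1],[-45,0,0,0,0,0,1],[-50,0,0,0,0,0,1],[-50,0,0,0,0,0,1],[-50,0,0,0,0,0,1],[-30,0,0,0,0,0,1],[-20,0,0,0,0,0,1],[0,0,0,0,0,0,1],[0,0,0,0,0,0,1]]'; python3 - <<'E'
from h import *
st(); im=shot('wrist','w2')
E
```

```text
t: 1.8
tool_pos: [0.5493, -0.1309, 0.3044]
eef_rot: [0.708, 0.706, -0.0, -0.001]
contact_force: [-0.7, 0.2, 0.4]
grip_width: 0.0852
t 1.8 p [ 549.3 -130.9  304.4] q [ 7.081e-01  7.062e-01 -2.000e-04 -9.000e-04] F [-0.7  0.2  0.4] M [ 0.09 -0.06 -0.  ] w 85.2
```

View pics/w2.png

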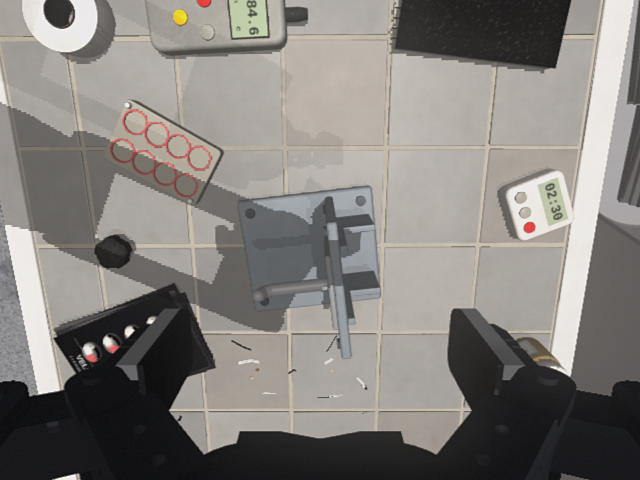

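```bash
python3 - <<'E'
from h import *
w=cv2.imread('pics/w2.png'); cv2.imwrite('pics/w2_crop.png',cv2.resize(w[175:375,230:390],None,fx=4,fy=3,interpolation=cv2.INTER_CUBIC))
E
```

```text
(no output)
```

View pics/w2_crop.png

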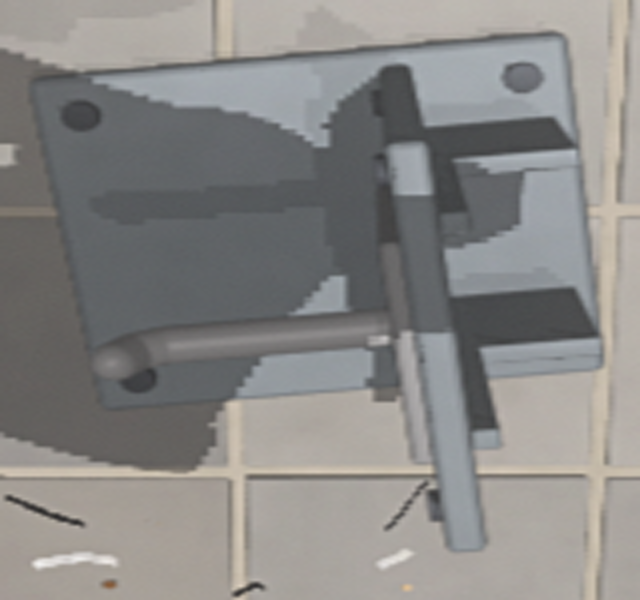

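```bash
python3 - <<'E'
from h import *
def cr(u,v): return (230+u/4,175+v/3)
def yawx(d): return np.degrees(np.arctan2(d[1],d[0])).round(2)
A=onz('w2',cr(388,145),.135);B=onz('w2',cr(448,548),.135);C=onz('w2',cr(427,142),.135);D=onz('w2',cr(487,546),.135)
print(A,B,C,D); d=A-B; print('plate yaw',yawx([d[1],-d[0]]),np.linalg.norm(d)*1e3); d=C-D; print(yawx([d[1],-d[0]]),np.linalg.norm(d)*1e3)
print('mid front',(A+B)/2*1e3)
for z in(.006,.01):
  P=np.array([onz('w2',cr(*p),z)[:2]*1e3 for p in [(33,78),(562,33),(603,370),(105,407)]])
  print(P.round(1).tolist(),P.mean(0),[np.linalg.norm(P[i]-P[(i+1)%4]).round(1) for i in range(4)],yawx(P[1]-P[0]),yawx(P[2]-P[3]),90+yawx(P[2]-P[1]),90+yawx(P[3]-P[0]))
# bar: centre line at z .110
a=onz('w2',cr(175,343),.110)*1e3;b=onz('w2',cr(385,324),.110)*1e3; print(a,b,yawx(b-a))
print('tip',onz('w2',cr(113,361),.119)*1e3)
E
```

```text
[ 0.55479464 -0.13103506  0.135     ] [ 0.56657013 -0.23779896  0.135     ] [ 0.56172854 -0.13032897  0.135     ] [ 0.57413359 -0.2372431   0.135     ]
plate yaw 6.29 107.41132234018748
6.62 107.63138891514915
mid front [ 560.68238827 -184.41700957  135.        ]
[[467.6, -136.2], [600.1, -121.6], [614.4, -241.7], [480.7, -255.6]] [ 540.69827341 -188.76422149] [np.float64(133.4), np.float64(121.0), np.float64(134.5), np.float64(120.1)] 6.31 5.92 6.780000000000001 6.260000000000005
[[468.3, -135.6], [599.7, -121.0], [613.8, -240.1], [481.3, -253.8]] [ 540.7858784  -187.60813657] [np.float64(132.1), np.float64(119.9), np.float64(133.2), np.float64(118.9)] 6.31 5.92 6.780000000000001 6.260000000000005
[ 512.41387734 -190.72819867  110.        ] [ 554.64841674 -185.44206654  110.        ] 7.13
tip [ 501.13335074 -192.22390113  119.        ]
```

```bash
python3 -m crank '[[-30,0,0,0,0,0,1],[-30,0,0,0,0,0,1],[0,0,0,0,0,-0.14,1],[0,0,0,0,0,-0.14,1],[0,0,0,0,0,-0.14,1],[0,0,0,0,0,-0.14,1],[0,0,0,0,0,-0.14,1],[0,0,0,0,0,-0.14,1],[0,0,0,0,0,-0.14,1],[0,0,0,0,0,-0.14,1]]';python3 -m crank '[[0,0,0,0,0,-0.14,1],[0,0,0,0,0,-0.14,1],[0,0,0,0,0,-0.14,1],[0,0,0,0,0,-0.067,1],[0,0,0,0,0,0,1],[0,0,0,0,0,0,1]]'; python3 - <<'E'
from h import *
st(); im=shot('wrist','w3')
w=cv2.imread('pics/w3.png'); cv2.imwrite('pics/w3_crop.png',cv2.resize(w[120:400,200:440],None,fx=3.2,fy=2.1,interpolation=cv2.INTER_CUBIC))
E
```

```text
t: 2.85
tool_pos: [0.5501, -0.1885, 0.3052]
eef_rot: [0.22, 0.976, 0.0, -0.0]
contact_force: [0.1, -0.2, 1.2]
grip_width: 0.0852
t: 3.45
tool_pos: [0.5501, -0.189, 0.3053]
eef_rot: [-0.018, 1.0, 0.0, -0.0]
contact_force: [-0.4, -0.1, 0.6]
grip_width: 0.0856
t 3.45 p [ 550.1 -189.   305.3] q [-1.770e-02  9.998e-01  1.000e-04 -0.000e+00] F [-0.4 -0.1  0.6] M [-0.01  0.04  0.01] w 85.6
```

View pics/w3.png

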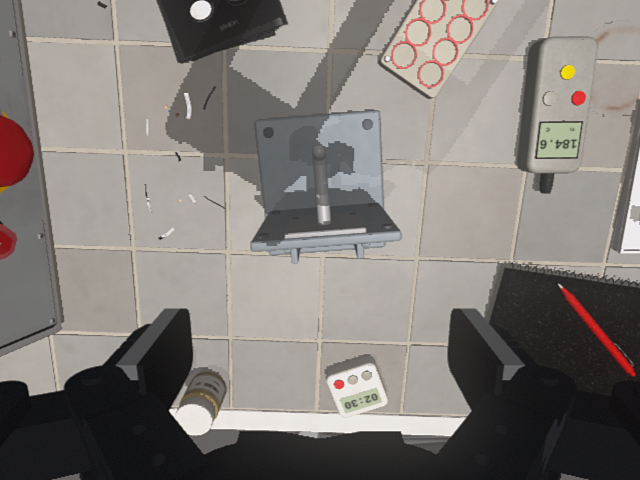

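```bash
python3 - <<'E'
from h import *
w=cv2.imread('pics/w3.png'); cv2.imwrite('pics/w3_crop.png',cv2.resize(w[130:270,240:410],None,fx=4,fy=4,interpolation=cv2.INTER_CUBIC))
E
```

```text
(no output)
```

View pics/w3_crop.png

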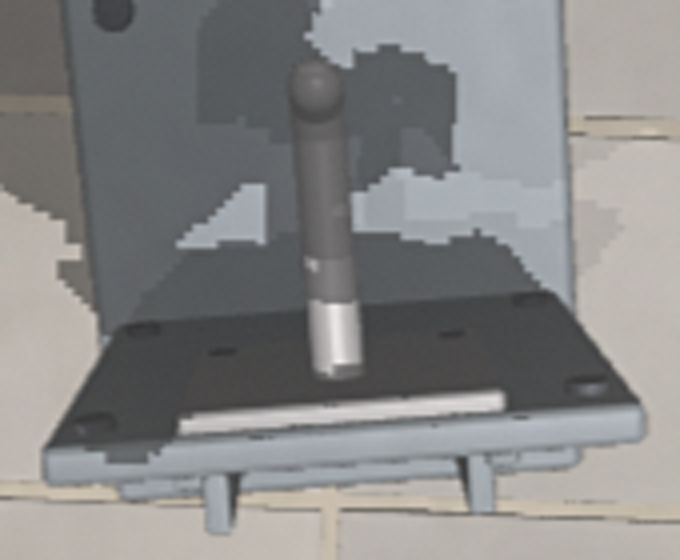

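```bash
python3 - <<'E'
from h import *
def c3(u,v): return (240+u/4,130+v/4)
def c2(u,v): return (230+u/4,175+v/3)
def yawx(d): return np.degrees(np.arctan2(d[1],d[0])).round(2)
A=onz('w3',c3(642,407),.1345)*1e3;B=onz('w3',c3(45,449),.1345)*1e3; d=A-B; print(A,B,(A+B)/2,np.linalg.norm(d),yawx([d[1],-d[0]]))
print('plate corner L',tri(('w3',c3(642,407)),('w2',c2(388,145))),'R',tri(('w3',c3(45,449)),('w2',c2(448,548))))
print('tip',tri(('w3',c3(317,88)),('w2',c2(113,361))), onz('w3',c3(317,88),.119))
a=onz('w3',c3(322,180),.110)*1e3;b=onz('w3',c3(336,355),.110)*1e3; print('bar',a,b,yawx(b-a))
print('pad top edge',onz('w3',c3(178,425),.133)*1e3,onz('w3',c3(504,398),.133)*1e3)
P=np.array([onz('w3',((264+0),(0+0)),.01)]) 
E
```

```text
[ 555.02758158 -131.32409755  134.5       ] [ 566.60180627 -238.61299304  134.5       ] [ 560.81469392 -184.9685453   134.5       ] 107.91139778700098 6.16
plate corner L (array([ 0.55492818, -0.13123919,  0.13438199]), array([0.14, 0.14])) R (array([ 0.56675075, -0.23870264,  0.13356213]), array([0.12, 0.12]))
tip (array([ 0.5015624 , -0.19155939,  0.12083874]), array([0.16, 0.16])) [ 0.50180874 -0.19163345  0.119     ]
bar [ 519.17894751 -190.10522762  110.        ] [ 552.58132716 -186.22190793  110.        ] 6.63
pad top edge [ 561.66574909 -214.73746861  133.        ] [ 554.58560529 -156.03805726  133.        ]
```

```bash
cat >> h.py <<'E'
def rel(p,yaw=None):
    T=wristT(); d=T[:3,:3].T@(np.array(p)/1e3-T[:3,3]); print('tool shift mm',np.round(d*1e3,1),'yaw now',round(np.degrees(np.arctan2(-T[1,0],-T[0,0])),2))
    if yaw is not None: print('rz', round(-np.radians(yaw-np.degrees(np.arctan2(-T[1,0],-T[0,0]))),4))
def hook(e,l=0,h=0):
    "world TCP pos with eye e mm from seat along -x(bar), l lateral, h above bar axis; grasp 5mm behind tcp, tab centre 55 up, 5 in front"
    c,s=np.cos(np.radians(6.3)),np.sin(np.radians(6.3)); S=np.array([560.7,-185.2,110]); u=np.array([c,s,0]);v=np.array([-s,c,0])
    return S+u*(-e-5)+v*l+np.array([0,0,h+55+1-5])
E
python3 -c "
from h import *
rel([471.8,174.6,200],2.0)"
```

```text
tool shift mm [ 65.3 366.4 105.3] yaw now 2.03
rz 0.0005
```

```bash
python3 -m crank '[[6,30,5,0,0,0,1],[8,45,10,0,0,0,1],[8,48,12,0,0,0,1],[8,48,13,0,0,0,1],[8,48,13,0,0,0,1],[8,48,13,0,0,0,1],[8,45,13,0,0,0,1],[7,34,8,0,0,0,1],[4,20,3,0,0,0,1],[0,0,0,0,0,0,1]]' 60;  python3 -c "
from h import *
st();rel([471.8,174.6,180],2.0);shot('wrist','w4')"
```

```text
t: 4.5
tool_pos: [0.4705, 0.1749, 0.2151]
eef_rot: [-0.019, 1.0, 0.0, -0.001]
contact_force: [0.9, -1.1, -0.2]
grip_width: 0.0858
t 4.5 p [470.5 174.9 215.1] q [-1.950e-02  9.998e-01  3.000e-04 -7.000e-04] F [ 0.9 -1.1 -0.2] M [ 0.02 -0.04 -0.01] w 85.8
tool shift mm [-1.3 -0.3 35.1] yaw now 2.23
rz 0.0041
```

View pics/w4.png

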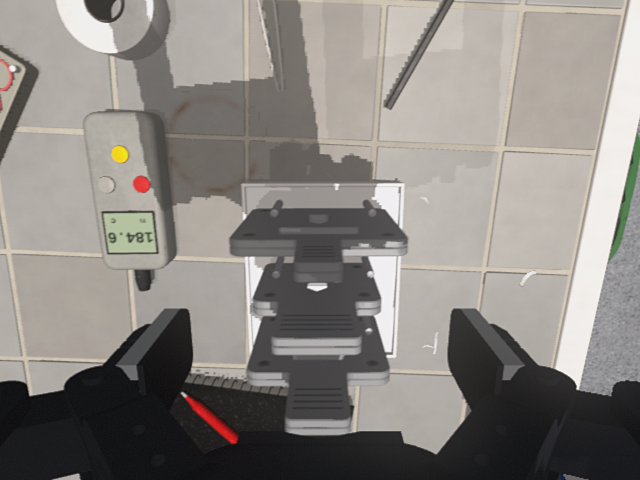

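```bash
python3 - <<'E'
from h import *
w=cv2.imread('pics/w4.png'); cv2.imwrite('pics/w4_crop.png',cv2.resize(w[195:295,220:420],None,fx=4,fy=4,interpolation=cv2.INTER_CUBIC))
for x,y in((466.8,186.5),(467.6,162.5),(476.8,187),(477.6,163)): print(proj('w4',np.array([x,y,153])/1e3), (proj('w4',np.array([x,y,153])/1e3)-[220,195])*4)
E
```

```text
[345.99472036 265.46109604] [503.97888146 281.84438416]
[294.6649063  265.21710039] [298.65962521 280.86840155]
[345.90001763 285.56667788] [503.60007051 362.26671152]
[295.23219305 285.33006785] [300.92877219 361.3202714 ]
```

View pics/w4_crop.png

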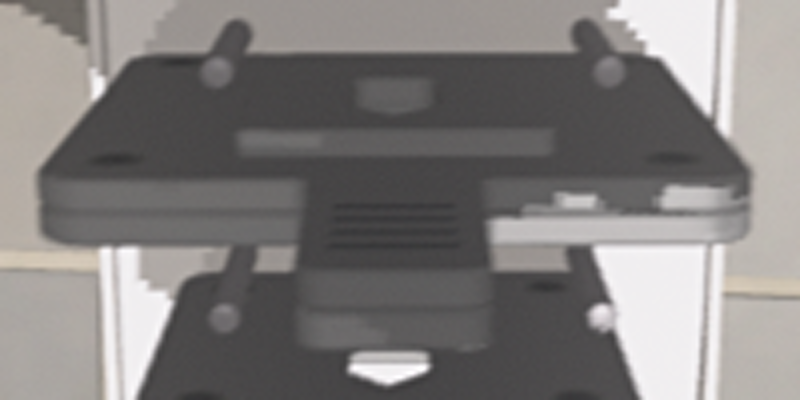

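```bash
python3 -m crank '[[0,0,20,0,0,0,1],[0,0,20,0,0,0,1],[0,0,20,0,0,0,1],[0,0,15,0,0,0,1],[0,0,11,0,0,0,1],[0,0,0,0,0,0,1],[0,0,0,0,0,0,1]]';  python3 -c "
from h import *
st();rel([470.8,174.6,129],2.0)"
```

```text
t: 5.25
tool_pos: [0.4726, 0.1718, 0.13]
eef_rot: [-0.018, 1.0, -0.0, 0.0]
contact_force: [0.4, -0.1, -0.1]
grip_width: 0.0852
t 5.25 p [472.6 171.8 130. ] q [-1.760e-02  9.998e-01 -0.000e+00  3.000e-04] F [ 0.4 -0.1 -0.1] M [ 0.03 -0.01  0.03] w 85.2
tool shift mm [1.7 2.9 1. ] yaw now 2.02
rz 0.0004
```

```bash
python3 -m crank '[[1,2.8,1,0,0,0,1],[0,0,0,0,0,0,1],[0,0,0,0,0,0,1]]';  python3 -c "
from h import *
st();rel([471.5,174.6,129],2.0);shot('wrist','w5')
w=cv2.imread('pics/w5.png'); cv2.imwrite('pics/w5_crop.png',cv2.resize(w[200:480,150:490],None,fx=2.3,fy=2.1))"
```

```text
t: 5.55
tool_pos: [0.4712, 0.1752, 0.1292]
eef_rot: [-0.018, 1.0, 0.0, 0.001]
contact_force: [0.4, -0.8, -1.2]
grip_width: 0.0855
t 5.55 p [471.2 175.2 129.2] q [-1.830e-02  9.998e-01  0.000e+00  5.000e-04] F [ 0.4 -0.8 -1.2] M [-0.02 -0.01  0.03] w 85.5
tool shift mm [-0.3 -0.6  0.2] yaw now 2.1
rz 0.0017
```

View pics/w5_crop.png

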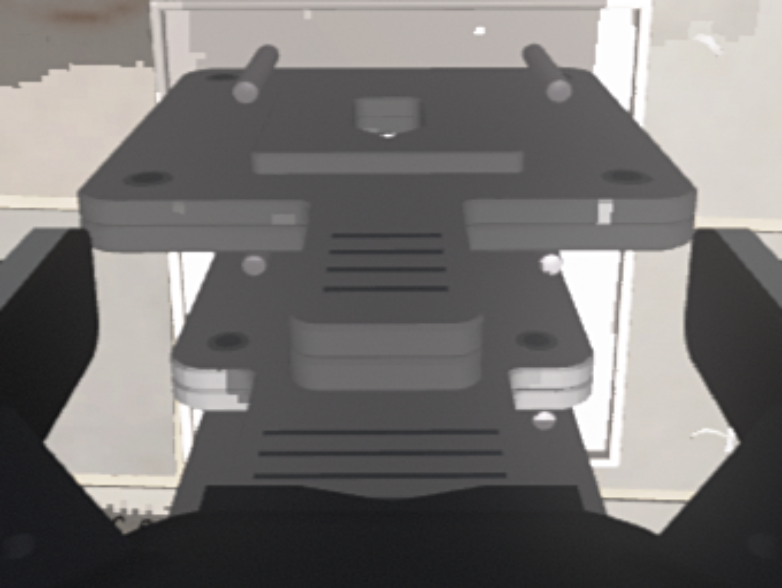

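```bash
python3 -c "
from h import *
for v in (318,388):
  print(onz('w5',(150+388/2.3,200+v/2.1),.153)*1e3)"
python3 -m crank '[[0,0,0,0,0,0,-1],[0,0,0,0,0,0,-1],[0,0,0,0,0,0,-1],[0,0,0,0,0,0,-1],[0,0,0,0,0,0,-1],[0,0,0,0,0,0,-1],[0,0,0,0,0,0,-1],[0,0,0,0,0,0,-1]]' 80;  python3 -c "
from h import *
st()"
```

```text
[464.38725249 174.1684981  153.        ]
[474.71808964 174.53390534 153.        ]
t: 6.4
tool_pos: [0.471, 0.1749, 0.1287]
eef_rot: [-0.018, 1.0, -0.0, 0.0]
contact_force: [-1.0, -1.3, 2.0]
grip_width: 0.0227
t 6.4 p [471.  174.9 128.7] q [-1.810e-02  9.998e-01 -1.000e-04  1.000e-04] F [-1.  -1.3  2. ] M [-0.32  0.09 -0.  ] w 22.7
```

```bash
python3 -m crank '[[0,0,-3,0,0,0,-1],[0,0,-6,0,0,0,-1],[0,0,-12,0,0,0,-1],[0,0,-15,0,0,0,-1],[0,0,-15,0,0,0,-1],[0,0,-9,0,0,0,-1],[0,0,0,0,0,0,-1],[0,0,0,0,0,0,-1]]';  python3 -c "
from h import *
st(); print(hook(85,0,25)); rel(hook(90,0,25),6.3)"
```

```text
t: 7.2
tool_pos: [0.4708, 0.1751, 0.1886]
eef_rot: [-0.018, 1.0, 0.0, 0.0]
contact_force: [0.1, 0.3, -2.1]
grip_width: 0.0229
t 7.2 p [470.8 175.1 188.6] q [-0.0181  0.9998  0.      0.    ] F [ 0.1  0.3 -2.1] M [ 0.01 -0.03 -0.01] w 22.9
[ 471.24351401 -195.076088    186.        ]
tool shift mm [  17.9 -370.3    2.6] yaw now 2.08
rz -0.0737
```

```bash
python3 -m crank '[[1,-12,0,0,0,0,-1],[2,-26,0,0,0,0,-1],[2,-40,0,0,0,0,-1],[2,-48,0,0,0,0,-1],[2,-48,0,0,0,0,-1],[2,-48,0,0,0,0,-1],[2,-48,0,0,0,0,-1],[2,-44,0,0,0,0,-1],[2,-34,0,0,0,0,-1],[1,-16,0,0,0,0,-1]]'; python3 -m crank '[[0,-6,0,0,0,-0.04,-1],[0,0,0,0,0,-0.034,-1],[0,0,0,0,0,0,-1],[0,0,0,0,0,0,-1]]';  python3 -c "
from h import *
st();rel(hook(80,0,12.5),6.3);shot('side','s1');shot('wrist','w6')
w=cv2.imread('pics/s1.png'); cv2.imwrite('pics/s1_crop.png',cv2.resize(w[220:440,250:450],None,fx=3.5,fy=2.7))"
```

```text
t: 8.2
tool_pos: [0.4651, -0.1929, 0.1879]
eef_rot: [-0.017, 1.0, -0.0, -0.001]
contact_force: [-0.7, 1.4, -0.8]
grip_width: 0.0227
t: 8.6
tool_pos: [0.4659, -0.1949, 0.1881]
eef_rot: [-0.055, 0.998, 0.0, -0.0]
contact_force: [-0.2, -0.4, -2.1]
grip_width: 0.0228
t 8.6 p [ 465.9 -194.9  188.1] q [-5.480e-02  9.985e-01  4.000e-04 -5.000e-04] F [-0.2 -0.4 -2.1] M [0.03 0.03 0.05] w 22.8
tool shift mm [-10.3  -0.8  14.6] yaw now 6.28
rz -0.0003
```

View pics/s1_crop.png

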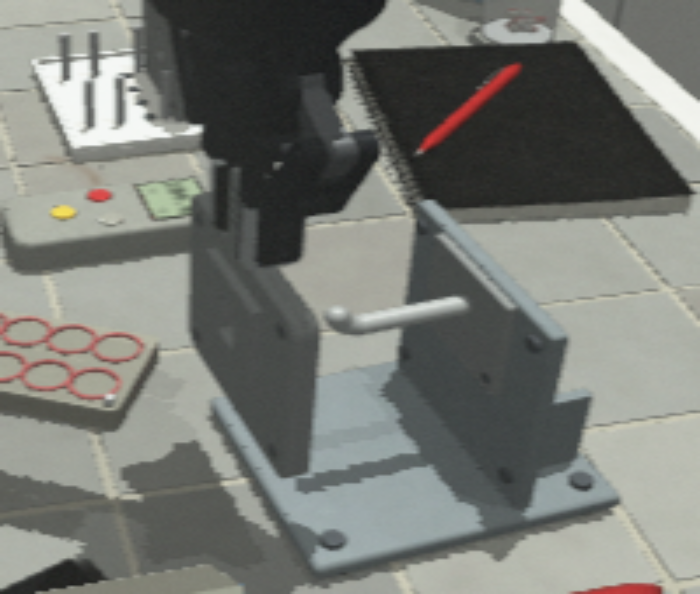

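View pics/w6.png

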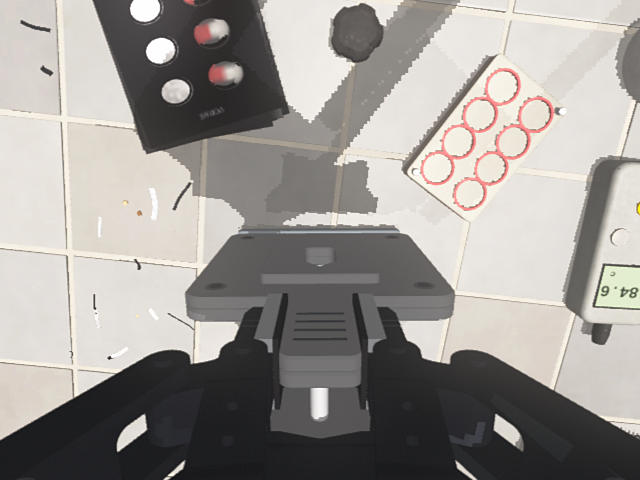

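```bash
python3 -m crank '[[0,-0.8,8,0,0,0,-1],[0,0,6.5,0,0,0,-1],[-5,0,0,0,0,0,-1],[-5,0,0,0,0,0,-1],[0,0,0,0,0,0,-1],[0,0,0,0,0,0,-1]]';  python3 -c "
from h import *
st();rel(hook(80,0,12.5),6.3);shot('side','s2');shot('wrist','w7')
w=cv2.imread('pics/s2.png'); cv2.imwrite('pics/s2_crop.png',cv2.resize(w[250:400,280:430],None,fx=4,fy=4))
w=cv2.imread('pics/w7.png'); cv2.imwrite('pics/w7_crop.png',cv2.resize(w[220:440,220:420],None,fx=3,fy=2.7))"
```

```text
t: 9.3
tool_pos: [0.4767, -0.1951, 0.1742]
eef_rot: [-0.055, 0.998, -0.0, 0.0]
contact_force: [-0.5, -1.1, -2.2]
grip_width: 0.0226
t 9.3 p [ 476.7 -195.1  174.2] q [-5.530e-02  9.985e-01 -1.000e-04  1.000e-04] F [-0.5 -1.1 -2.2] M [ 0.01  0.03 -0.01] w 22.6
tool shift mm [0.4 0.6 0.7] yaw now 6.34
rz 0.0007
```

View pics/s2_crop.png

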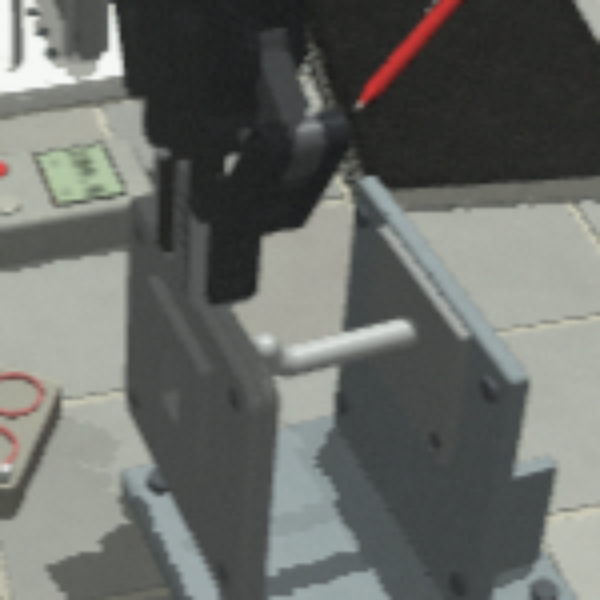

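View pics/w7_crop.png

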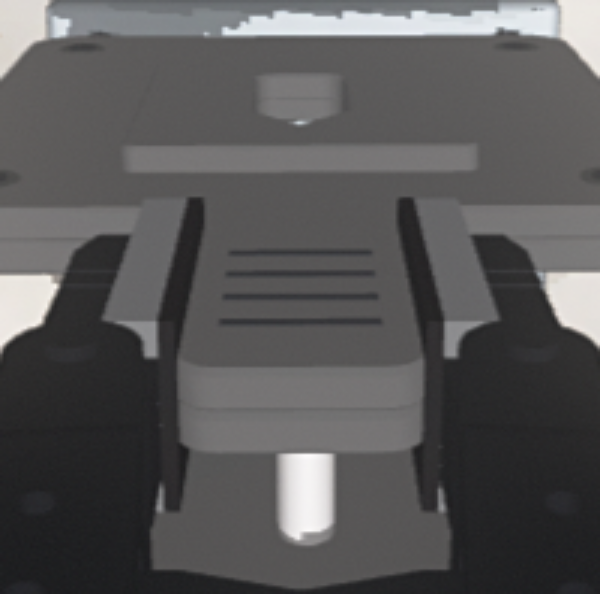

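```bash
python3 -m crank '[[-4,0.5,0.5,0,0,0,-1],[-6,0,0,0,0,0,-1],[-6,0,0,0,0,0,-1],[-6,0,0,0,0,0,-1],[0,0,0,0,0,0,-1],[0,0,0,0,0,0,-1]]';  python3 -c "
from h import *
st();rel(hook(28,0,12.5),6.3);shot('wrist','w8')
w=cv2.imread('pics/w8.png'); cv2.imwrite('pics/w8_crop.png',cv2.resize(w[220:440,220:420],None,fx=3,fy=2.7))"
```

```text
t: 10.0
tool_pos: [0.4983, -0.192, 0.1735]
eef_rot: [-0.055, 0.998, 0.0, -0.0]
contact_force: [0.1, 0.0, -2.2]
grip_width: 0.023
t 10.0 p [ 498.3 -192.   173.5] q [-5.530e-02  9.985e-01  1.000e-04 -2.000e-04] F [ 0.1  0.  -2.2] M [ 0.03 -0.01  0.01] w 23.0
tool shift mm [-29.8  -0.1  -0. ] yaw now 6.34
rz 0.0007
```

View pics/w8_crop.png

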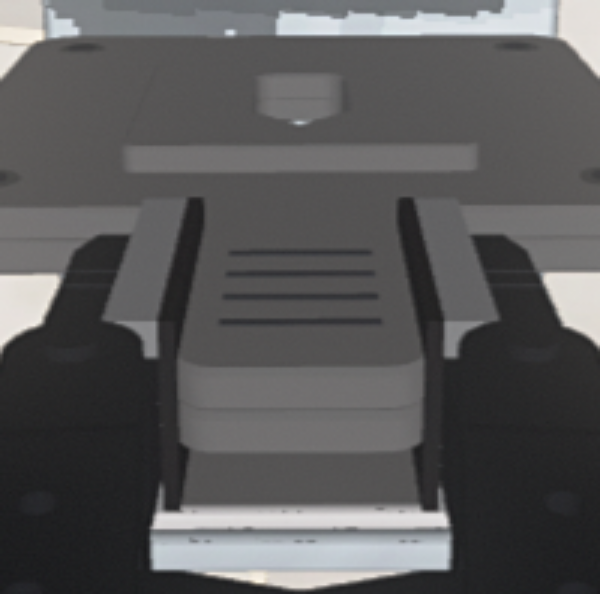

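```bash
python3 -m crank '[[-4,0,0,0,0,0,-1],[-5,0,0,0,0,0,-1],[-6,0,0,0,0,0,-1],[0,0,0,0,0,0,-1]]'; python3 -m crank '[[-5,0,0,0,0,0,-1],[-6,0,0,0,0,0,-1],[-4,0,0,0,0,0,-1],[0,0,0,0,0,0,-1],[0,0,0,0,0,0,-1]]'; python3 -c "
from h import *
st();rel(hook(28,0,2),6.3)"
```

```text
t: 10.45
tool_pos: [0.514, -0.1906, 0.1737]
eef_rot: [-0.055, 0.998, -0.0, 0.0]
contact_force: [-0.4, 1.0, -2.6]
grip_width: 0.0226
t: 10.95
tool_pos: [0.528, -0.1888, 0.1735]
eef_rot: [-0.055, 0.998, 0.0, -0.0]
contact_force: [-0.3, -0.0, -1.6]
grip_width: 0.023
t 10.95 p [ 528.  -188.8  173.5] q [-5.520e-02  9.985e-01  0.000e+00 -2.000e-04] F [-0.3 -0.  -1.6] M [-0.03  0.04 -0.01] w 23.0
tool shift mm [ 0.1 -0.  10.5] yaw now 6.33
rz 0.0005
```

Over the upturn with no contact. Now lower to just above the bar, then feel.

```bash
python3 -m crank '[[0,0,4,0,0,0,-1],[0,0,5,0,0,0,-1],[0,0,1.5,0,0,0,-1],[0,0,0,0,0,0,-1],[0,0,0,0,0,0,-1]]'; python3 -m crank '[[0,0,0.7,0,0,0,-1],[0,0,0,0,0,0,-1]]';python3 -m crank '[[0,0,0.7,0,0,0,-1],[0,0,0,0,0,0,-1]]';python3 -m crank '[[0,0,0.7,0,0,0,-1],[0,0,0,0,0,0,-1]]'; python3 -c "
from h import *
st();rel(hook(28,0,0),6.3)"
```

```text
t: 11.45
tool_pos: [0.5279, -0.1889, 0.1631]
eef_rot: [-0.055, 0.998, 0.0, -0.0]
contact_force: [0.5, 0.6, -1.1]
grip_width: 0.023
t: 11.65
tool_pos: [0.528, -0.1889, 0.1625]
eef_rot: [-0.055, 0.998, -0.0, 0.0]
contact_force: [0.1, 0.3, -2.5]
grip_width: 0.0231
t: 11.85
tool_pos: [0.528, -0.1888, 0.1617]
eef_rot: [-0.055, 0.998, 0.0, -0.0]
contact_force: [0.3, 0.3, -1.7]
grip_width: 0.0225
t: 12.05
tool_pos: [0.528, -0.1888, 0.1611]
eef_rot: [-0.055, 0.998, 0.0, 0.0]
contact_force: [-0.2, 0.5, -2.2]
grip_width: 0.0229
t 12.05 p [ 528.  -188.8  161.1] q [-0.0551  0.9985  0.      0.    ] F [-0.2  0.5 -2.2] M [0.06 0.02 0.03] w 22.9
tool shift mm [0.1 0.  0.1] yaw now 6.32
rz 0.0003
```

```bash
for i in 1 2 ; do :; done; python3 -m crank '[[0,0,0.6,0,0,0,-1],[0,0,0,0,0,0,-1]]';python3 -m crank '[[0,0,0.6,0,0,0,-1],[0,0,0,0,0,0,-1]]'; python3 -c "
from h import *
st();rel(hook(28,0,0),6.3)"
```

```text
t: 12.25
tool_pos: [0.5281, -0.1888, 0.1609]
eef_rot: [-0.055, 0.998, -0.0, 0.0]
contact_force: [-1.4, 1.0, 1.4]
grip_width: 0.0229
t: 12.45
tool_pos: [0.5282, -0.1889, 0.1607]
eef_rot: [-0.055, 0.998, -0.0, 0.0]
contact_force: [-1.8, 1.0, 5.1]
grip_width: 0.0232
t 12.45 p [ 528.2 -188.9  160.7] q [-5.510e-02  9.985e-01 -2.000e-04  4.000e-04] F [-1.8  1.   5.1] M [ 0.34  0.41 -0.01] w 23.2
tool shift mm [ 0.3  0.1 -0.3] yaw now 6.32
rz 0.0003
```

```bash
python3 -m crank '[[-2,0,-0.4,0,0,0,-1],[-4,0,0,0,0,0,-1],[-4,0,0,0,0,0,-1],[-4,0,0,0,0,0,-1],[-4,0,0,0,0,0,-1],[0,0,0,0,0,0,-1]]';python3 -m crank '[[-2,0,0,0,0,0,-1],[-2,0,0,0,0,0,-1],[0,0,0,0,0,0,-1]]'; python3 -c "
from h import *
st();rel(hook(0,0,0),6.3)"
```

```text
t: 13.05
tool_pos: [0.544, -0.1867, 0.1603]
eef_rot: [-0.055, 0.998, 0.0, -0.002]
contact_force: [-7.9, 0.1, 8.5]
grip_width: 0.0226
t: 13.35
tool_pos: [0.5474, -0.1863, 0.1603]
eef_rot: [-0.055, 0.998, 0.0, -0.003]
contact_force: [-10.0, -0.3, 8.9]
grip_width: 0.0229
t 13.35 p [ 547.4 -186.3  160.3] q [-5.530e-02  9.985e-01  4.000e-04 -2.900e-03] F [-10.   -0.3   8.9] M [ 0.14  2.05 -0.01] w 22.9
tool shift mm [-8.4 -0.3 -0.8] yaw now 6.34
rz 0.0007
```

```bash
python3 -m crank '[[0,0,-1,0,0,0,-1],[0,0,0,0,0,0,-1]]'; python3 -m crank '[[-1,0,-0.5,0,0,0,-1],[0,0,0,0,0,0,-1]]';  python3 -c "
from h import *
st();rel(hook(0,0,0),6.3);shot('side','s3')
w=cv2.imread('pics/s3.png'); cv2.imwrite('pics/s3_crop.png',cv2.resize(w[250:400,310:430],None,fx=5,fy=4))"
```

```text
t: 13.55
tool_pos: [0.5498, -0.1864, 0.1609]
eef_rot: [-0.055, 0.998, 0.0, -0.0]
contact_force: [-1.6, 1.2, -1.0]
grip_width: 0.0229
t: 13.75
tool_pos: [0.5514, -0.1865, 0.1615]
eef_rot: [-0.055, 0.998, -0.0, 0.0]
contact_force: [0.1, 0.1, -2.2]
grip_width: 0.0232
t 13.75 p [ 551.4 -186.5  161.5] q [-5.510e-02  9.985e-01 -2.000e-04  3.000e-04] F [ 0.1  0.1 -2.2] M [ 0.04  0.03 -0.02] w 23.2
tool shift mm [-4.4  0.2  0.5] yaw now 6.32
rz 0.0004
```

View pics/s3_crop.png

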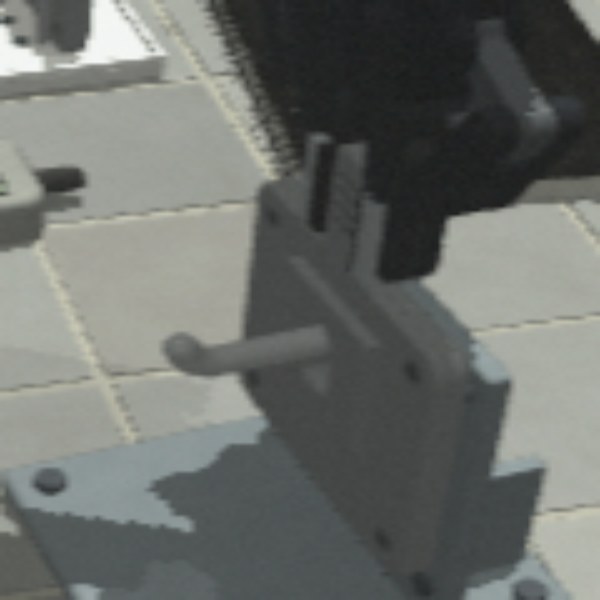

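```bash
python3 -m crank '[[0,-0.2,0.6,0,0,0,-1],[0,0,0,0,0,0,-1]]'; python3 -m crank '[[-1,0,0,0,0,0,-1],[0,0,0,0,0,0,-1]]'; python3 -m crank '[[-1,0,0,0,0,0,-1],[0,0,0,0,0,0,-1]]';python3 -m crank '[[-1,0,0,0,0,0,-1],[0,0,0,0,0,0,-1]]';  python3 -c "
from h import *
st();rel(hook(0,0,0),6.3)"
```

```text
t: 14.0
tool_pos: [0.5512, -0.1865, 0.1613]
eef_rot: [-0.055, 0.998, -0.0, 0.0]
contact_force: [-0.1, 0.6, -0.5]
grip_width: 0.0227
t: 14.2
tool_pos: [0.5518, -0.1863, 0.1611]
eef_rot: [-0.055, 0.998, 0.0, -0.0]
contact_force: [-0.6, 0.7, -0.7]
grip_width: 0.0228
t: 14.4
tool_pos: [0.5527, -0.1861, 0.1609]
eef_rot: [-0.055, 0.998, 0.0, -0.0]
contact_force: [-1.9, 1.6, -0.1]
grip_width: 0.0226
t: 14.6
tool_pos: [0.5537, -0.186, 0.1609]
eef_rot: [-0.055, 0.998, 0.0, -0.0]
contact_force: [-1.4, 1.0, -0.8]
grip_width: 0.0228
t 14.6 p [ 553.7 -186.   160.9] q [-5.510e-02  9.985e-01  3.000e-04 -3.000e-04] F [-1.4  1.  -0.8] M [0.31 0.32 0.03] w 22.8
tool shift mm [-2.   0.  -0.1] yaw now 6.32
rz 0.0003
```

```bash
python3 -m crank '[[-1,0,0,0,0,0,-1],[0,0,0,0,0,0,-1]]'; python3 -m crank '[[-1,0,0,0,0,0,-1],[0,0,0,0,0,0,-1]]'; python3 -m crank '[[-0.8,0,0,0,0,0,-1],[0,0,0,0,0,0,-1]]';  python3 -c "
from h import *
st();rel(hook(0,0,0),6.3)"
```

```text
t: 14.8
tool_pos: [0.5548, -0.1859, 0.161]
eef_rot: [-0.055, 0.998, 0.0, -0.0]
contact_force: [-2.0, 1.7, -0.9]
grip_width: 0.0227
t: 15.0
tool_pos: [0.5554, -0.1859, 0.161]
eef_rot: [-0.055, 0.998, 0.0, -0.001]
contact_force: [-4.4, 0.6, 0.5]
grip_width: 0.0226
t: 15.2
tool_pos: [0.5555, -0.1859, 0.161]
eef_rot: [-0.055, 0.998, 0.0, -0.001]
contact_force: [-7.0, 2.0, 1.9]
grip_width: 0.023
t 15.2 p [ 555.5 -185.9  161. ] q [-5.510e-02  9.985e-01  2.000e-04 -1.300e-03] F [-7.   2.   1.9] M [ 0.29  1.23 -0.01] w 23.0
tool shift mm [-0.3  0.1  0. ] yaw now 6.32
rz 0.0004
```

```bash
python3 -m crank '[[-0.8,0,0,0,0,0,-1],[0,0,0,0,0,0,-1],[0,0,0,0,0,0,-1]]'; python3 -m crank '[[0,0,0,0,0,0,-1],[0,0,0,0,0,0,-1],[0,0,0,0,0,0,-1],[0,0,0,0,0,0,-1]]';  python3 -c "
from h import *
st();rel(hook(0,0,0),6.3);shot('side','s4')
w=cv2.imread('pics/s4.png'); cv2.imwrite('pics/s4_crop.png',cv2.resize(w[250:400,310:430],None,fx=5,fy=4))"
```

```text
t: 15.5
tool_pos: [0.5555, -0.1858, 0.161]
eef_rot: [-0.055, 0.998, 0.0, -0.002]
contact_force: [-8.7, 1.4, 3.7]
grip_width: 0.0234
t: 15.9
tool_pos: [0.5555, -0.1858, 0.161]
eef_rot: [-0.055, 0.998, 0.0, -0.002]
contact_force: [-9.0, 0.2, 2.5]
grip_width: 0.0228
t 15.9 p [ 555.5 -185.8  161. ] q [-5.510e-02  9.985e-01  2.000e-04 -2.000e-03] F [-9.   0.2  2.5] M [ 0.25  1.56 -0.01] w 22.8
tool shift mm [-0.2  0.1 -0. ] yaw now 6.32
rz 0.0004
```

View pics/s4_crop.png

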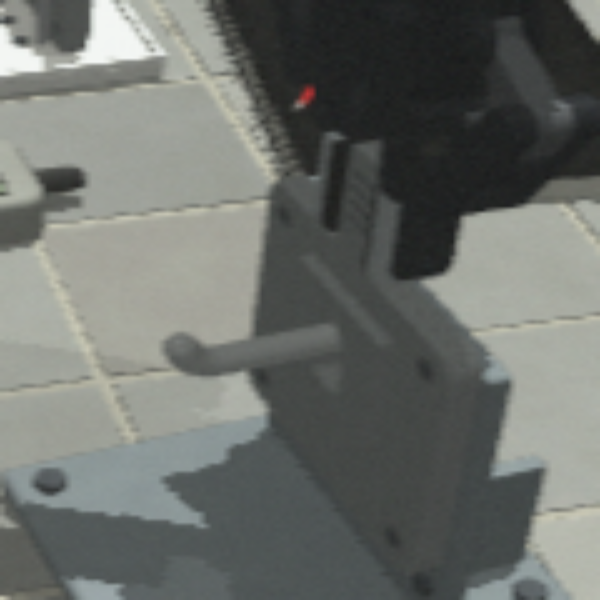

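```bash
python3 -m crank '[[-0.3,0,0,0,0,0,-1],[0,0,0,0,0,0,-1],[0,0,0,0,0,0,-1],[0,0,0,0,0,0,-1],[0,0,0,0,0,0,-1]]'; python3 -m crank '[[0.3,0,0,0,0,0,-0.3],[0,0,0,0,0,0,0],[0,0,0,0,0,0,0.3],[0,0,0,0,0,0,1],[0,0,0,0,0,0,1]]';  python3 -c "
from h import *
st();shot('side','s5')
w=cv2.imread('pics/s5.png'); cv2.imwrite('pics/s5_crop.png',cv2.resize(w[250:400,310:430],None,fx=5,fy=4))"
```

```text
t: 16.45
tool_pos: [0.5556, -0.1858, 0.161]
eef_rot: [-0.055, 0.998, 0.0, -0.002]
contact_force: [-10.0, 0.8, 4.1]
grip_width: 0.0229
t: 16.95
tool_pos: [0.5578, -0.1859, 0.1613]
eef_rot: [-0.055, 0.998, -0.0, 0.0]
contact_force: [0.1, 0.3, 1.6]
grip_width: 0.0822
t 16.95 p [ 557.8 -185.9  161.3] q [-5.510e-02  9.985e-01 -2.000e-04  3.000e-04] F [0.1 0.3 1.6] M [-0.04  0.01  0.03] w 82.2
```

View pics/s5_crop.png

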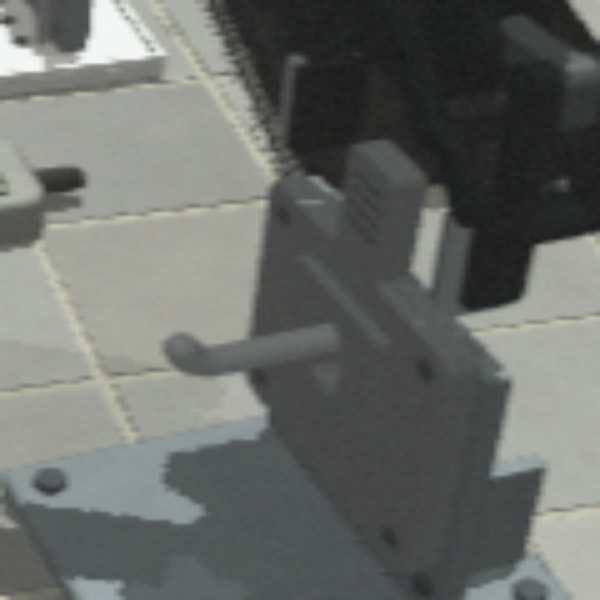

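```bash
python3 -m crank '[[0,0,-10,0,0,0,1],[0,0,-30,0,0,0,1],[0,0,-30,0,0,0,1],[0,0,0,0,0,0.075,1],[0,0,0,0,0,0,1]]' 80;  python3 -c "
from h import *
st();rel([560.9,177.3,200],2.1)"
```

```text
t: 17.5
tool_pos: [0.5581, -0.1861, 0.2331]
eef_rot: [-0.017, 1.0, -0.001, 0.001]
contact_force: [-0.3, -0.1, -0.2]
grip_width: 0.0856
t 17.5 p [ 558.1 -186.1  233.1] q [-1.730e-02  9.998e-01 -8.000e-04  1.400e-03] F [-0.3 -0.1 -0.2] M [ 0.03  0.   -0.01] w 85.6
tool shift mm [-15.2 363.2  32.5] yaw now 1.98
rz -0.0021
```

```bash
python3 -m crank '[[-1,15,0,0,0,0,1],[-2,30,0,0,0,0,1],[-2,45,0,0,0,0,1],[-2,48,3,0,0,0,1],[-2,48,3,0,0,0,1],[-2,48,5,0,0,0,1],[-2,48,5,0,0,0,1],[-1,42,5,0,0,0,1],[-1,28,3,0,0,0,1],[0,10,0,0,0,0,1]]'; python3 -m crank '[[0,0,0,0,0,0,1],[0,0,0,0,0,0,1],[0,0,0,0,0,0,1]]'; python3 -c "
from h import *
st();rel([560.9,177.3,123],2.1);shot('wrist','w9')
for x,y in((555.9,195),(556.5,159.2),(565.9,195.3),(566.5,159.6)): print((proj('w9',np.array([x,y,147])/1e3)-[220,170])*4)
w=cv2.imread('pics/w9.png'); cv2.imwrite('pics/w9_crop.png',cv2.resize(w[170:320,220:420],None,fx=4,fy=4,interpolation=cv2.INTER_CUBIC))"
```

```text
t: 18.5
tool_pos: [0.5577, 0.1803, 0.2057]
eef_rot: [-0.02, 1.0, 0.0, -0.002]
contact_force: [0.1, 0.8, -0.4]
grip_width: 0.0855
t: 18.8
tool_pos: [0.5598, 0.1752, 0.2072]
eef_rot: [-0.017, 1.0, -0.0, -0.0]
contact_force: [0.4, 0.5, 0.0]
grip_width: 0.0854
t 18.8 p [559.8 175.2 207.2] q [-1.700e-02  9.999e-01 -2.000e-04 -0.000e+00] F [0.4 0.5 0. ] M [-0.02 -0.   -0.03] w 85.4
tool shift mm [-1.2  2.1 84.2] yaw now 1.94
rz -0.0027
[576.24248655 386.70317289]
[267.16691213 381.73820848]
[573.63803246 467.72012352]
[269.45460847 462.90048113]
```

View pics/w9_crop.png

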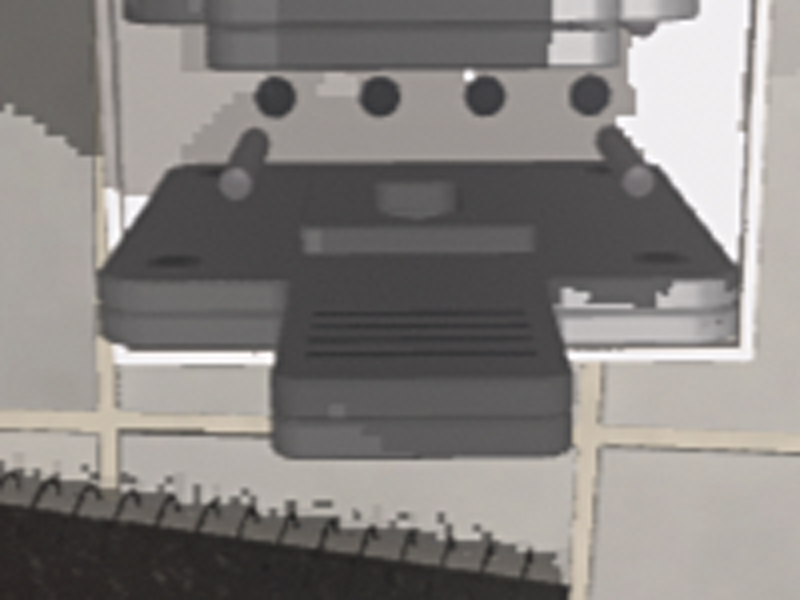

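```bash
python3 -m crank '[[-0.6,2.1,10,0,0,0,1],[0,0,22,0,0,0,1],[0,0,22,0,0,0,1],[0,0,18,0,0,0,1],[0,0,12,0,0,0,1],[0,0,0,0,0,0,1],[0,0,0,0,0,0,1]]';  python3 -c "
from h import *
st();rel([560.3,177.3,123],2.1);shot('wrist','w10')"
```

```text
t: 19.55
tool_pos: [0.5605, 0.1784, 0.1233]
eef_rot: [-0.017, 1.0, 0.0, 0.0]
contact_force: [0.4, 0.5, 0.2]
grip_width: 0.0855
t 19.55 p [560.5 178.4 123.3] q [-0.0174  0.9998  0.      0.    ] F [0.4 0.5 0.2] M [-0.05 -0.02  0.01] w 85.5
tool shift mm [ 0.2 -1.1  0.3] yaw now 1.99
rz -0.0019
```

View pics/w10.png

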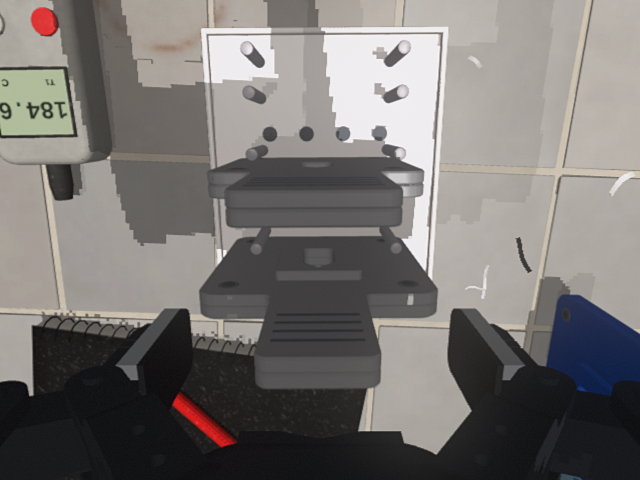

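```bash
python3 -m crank '[[0,-1,0.3,0,0,0,1],[0,0,0,0,0,0,-1],[0,0,0,0,0,0,-1],[0,0,0,0,0,0,-1],[0,0,0,0,0,0,-1],[0,0,0,0,0,0,-1],[0,0,0,0,0,0,-1],[0,0,0,0,0,0,-1]]' 80;  python3 -c "
from h import *
st()"; python3 -m crank '[[0,0,-3,0,0,0,-1],[0,0,-6,0,0,0,-1],[0,0,-12,0,0,0,-1],[0,0,-15,0,0,0,-1],[0,0,-15,0,0,0,-1],[0,0,-12,0,0,0,-1],[0,0,0,0,0,0,-1]]';  python3 -c "
from h import *
st(); rel(hook(90,0,25),6.3)"
```

```text
t: 20.4
tool_pos: [0.5607, 0.1777, 0.1233]
eef_rot: [-0.018, 1.0, 0.0, 0.001]
contact_force: [0.6, 0.7, 3.9]
grip_width: 0.0344
t 20.4 p [560.7 177.7 123.3] q [-1.760e-02  9.998e-01  1.000e-04  6.000e-04] F [0.6 0.7 3.9] M [-0.04 -0.    0.02] w 34.4
t: 21.1
tool_pos: [0.5613, 0.1778, 0.1882]
eef_rot: [-0.018, 1.0, 0.0, 0.002]
contact_force: [0.7, 0.1, -2.4]
grip_width: 0.0347
t 21.1 p [561.3 177.8 188.2] q [-1.760e-02  9.998e-01  2.000e-04  1.900e-03] F [ 0.7  0.1 -2.4] M [0.02 0.02 0.02] w 34.7
tool shift mm [ 108.1 -369.8    1.7] yaw now 2.02
rz -0.0747
```

```bash
python3 -m crank '[[0,-10,0,0,0,0,-1],[0,-25,0,0,0,0,-1],[0,-40,0,0,0,0,-1],[5,-45,0,0,0,0,-1],[20,-40,0,0,0,0,-1],[28,-38,0,0,0,0,-1],[28,-38,0,0,0,0,-1],[20,-40,0,0,0,0,-1],[7,-38,0,0,0,0,-1],[0,-30,0,0,0,0,-1]]'; python3 -m crank '[[0,-17,0,0,0,-0.03,-1],[0,-9,0,0,0,-0.045,-1],[0,0,0,0,0,0,-1],[0,0,0,0,0,0,-1],[0,0,0,0,0,0,-1]]';  python3 -c "
from h import *
st();rel(hook(80,0,12.5),6.3);shot('side','s6');shot('wrist','w11')
w=cv2.imread('pics/s6.png'); cv2.imwrite('pics/s6_crop.png',cv2.resize(w[220:440,250:450],None,fx=3.5,fy=2.7))
w=cv2.imread('pics/w11.png'); cv2.imwrite('pics/w11_crop.png',cv2.resize(w[220:440,220:420],None,fx=3,fy=2.7))"
```

```text
t: 22.1
tool_pos: [0.4621, -0.1721, 0.1851]
eef_rot: [-0.017, 1.0, 0.0, -0.001]
contact_force: [0.8, 1.3, -2.2]
grip_width: 0.035
t: 22.6
tool_pos: [0.4651, -0.1952, 0.1854]
eef_rot: [-0.055, 0.998, 0.0, -0.0]
contact_force: [0.7, -0.1, -2.6]
grip_width: 0.035
t 22.6 p [ 465.1 -195.2  185.4] q [-5.490e-02  9.985e-01  4.000e-04 -5.000e-04] F [ 0.7 -0.1 -2.6] M [ 0.01 -0.01  0.  ] w 35.0
tool shift mm [-11.1  -0.5  11.9] yaw now 6.29
rz -0.0001
```

View pics/s6_crop.png

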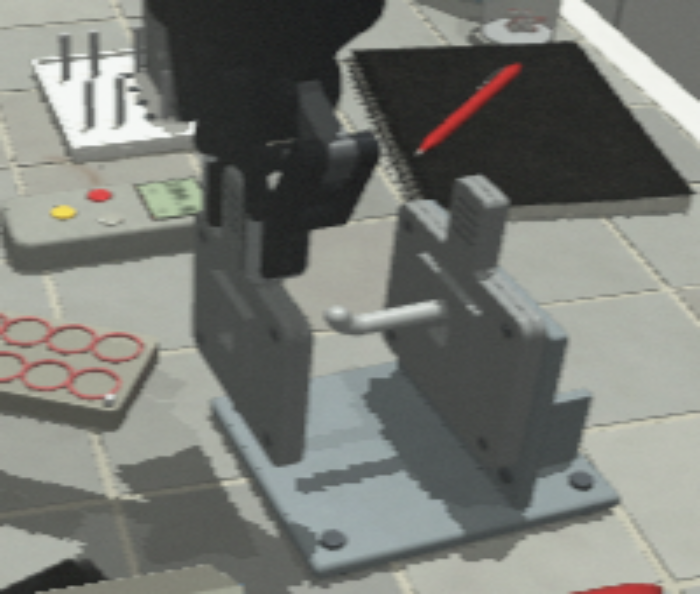

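View pics/w11_crop.png

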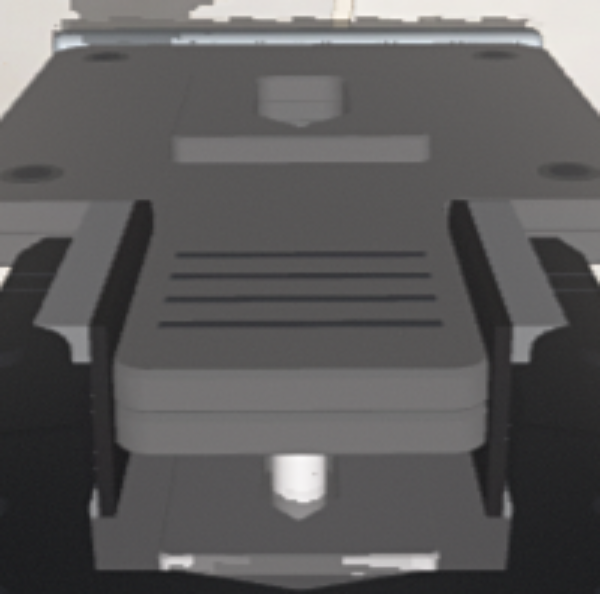

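```bash
python3 -m crank '[[0,-0.4,6,0,0,0,-1],[0,0,5.7,0,0,0,-1],[-6,0,0,0,0,0,-1],[-9,0,0,0,0,0,-1],[-9,0,0,0,0,0,-1],[-6,0,0,0,0,0,-1],[0,0,0,0,0,0,-1],[0,0,0,0,0,0,-1]]';  python3 -c "
from h import *
st();rel(hook(25,0,12.5),6.3)"
```

```text
t: 23.5
tool_pos: [0.4956, -0.1929, 0.174]
eef_rot: [-0.055, 0.998, 0.0, -0.0]
contact_force: [-0.5, 0.4, -2.6]
grip_width: 0.0348
t 23.5 p [ 495.6 -192.9  174. ] q [-5.530e-02  9.985e-01  1.000e-04 -2.000e-04] F [-0.5  0.4 -2.6] M [-0.02 -0.07 -0.02] w 34.8
tool shift mm [-35.6   0.5   0.5] yaw now 6.35
rz 0.0008
```

```bash
python3 -m crank '[[-5,0.5,0.3,0,0,0,-1],[-6,0,0,0,0,0,-1],[-6,0,0,0,0,0,-1],[0,0,0,0,0,0,-1]]'; python3 -m crank '[[-6,0,0,0,0,0,-1],[-7,0,0,0,0,0,-1],[-5.5,0,0,0,0,0,-1],[0,0,0,0,0,0,-1],[0,0,0,0,0,0,-1]]'; python3 -c "
from h import *
st();rel(hook(25,0,2),6.3)"
```

```text
t: 23.9
tool_pos: [0.5132, -0.1907, 0.1739]
eef_rot: [-0.055, 0.998, -0.0, 0.0]
contact_force: [-0.1, -0.6, -1.8]
grip_width: 0.0349
t: 24.4
tool_pos: [0.5307, -0.1885, 0.1737]
eef_rot: [-0.055, 0.998, 0.0, -0.0]
contact_force: [0.1, 0.3, -2.3]
grip_width: 0.0346
t 24.4 p [ 530.7 -188.5  173.7] q [-5.520e-02  9.985e-01  1.000e-04 -2.000e-04] F [ 0.1  0.3 -2.3] M [ 0.    0.01 -0.  ] w 34.6
tool shift mm [-0.2  0.  10.7] yaw now 6.33
rz 0.0006
```

```bash
python3 -m crank '[[0,0,5,0,0,0,-1],[0,0,5,0,0,0,-1],[0,0,1.5,0,0,0,-1],[0,0,0,0,0,0,-1],[0,0,0,0,0,0,-1]]'; python3 -m crank '[[0,0,0.6,0,0,0,-1],[0,0,0,0,0,0,-1]]';python3 -m crank '[[0,0,0.5,0,0,0,-1],[0,0,0,0,0,0,-1]]'; python3 -c "
from h import *
st();rel(hook(25,0,0),6.3)"
```

```text
t: 24.9
tool_pos: [0.5306, -0.1887, 0.1623]
eef_rot: [-0.055, 0.998, 0.0, -0.0]
contact_force: [0.5, 0.6, -1.7]
grip_width: 0.0347
t: 25.1
tool_pos: [0.5307, -0.1887, 0.1618]
eef_rot: [-0.055, 0.998, -0.0, 0.0]
contact_force: [-0.9, 0.2, -2.7]
grip_width: 0.0349
t: 25.3
tool_pos: [0.5308, -0.1886, 0.1616]
eef_rot: [-0.055, 0.998, -0.0, 0.0]
contact_force: [-0.3, 0.2, -0.5]
grip_width: 0.0352
t 25.3 p [ 530.8 -188.6  161.6] q [-5.510e-02  9.985e-01 -1.000e-04  2.000e-04] F [-0.3  0.2 -0.5] M [ 0.1   0.09 -0.01] w 35.2
tool shift mm [-0.1  0.1  0.6] yaw now 6.31
rz 0.0002
```

```bash
python3 -m crank '[[-2,0,0,0,0,0,-1],[-2,0,0,0,0,0,-1],[-2,0,0,0,0,0,-1],[-2,0,0,0,0,0,-1],[0,0,0,0,0,0,-1]]'; python3 -m crank '[[-1,0,0,0,0,0,-1],[0,0,0,0,0,0,-1]]'; python3 -c "
from h import *
st();rel(hook(10,0,0),6.3)"
```

```text
t: 25.8
tool_pos: [0.5387, -0.1875, 0.1612]
eef_rot: [-0.055, 0.998, 0.0, -0.0]
contact_force: [-4.1, 1.8, 1.4]
grip_width: 0.035
t: 26.0
tool_pos: [0.5395, -0.1874, 0.1612]
eef_rot: [-0.055, 0.998, 0.0, -0.0]
contact_force: [-3.8, 1.3, 1.5]
grip_width: 0.0351
t 26.0 p [ 539.5 -187.4  161.2] q [-5.510e-02  9.985e-01  2.000e-04 -2.000e-04] F [-3.8  1.3  1.5] M [ 0.46  0.93 -0.04] w 35.1
tool shift mm [-6.3 -0.1  0.1] yaw now 6.32
rz 0.0003
```

```bash
python3 -m crank '[[-1,0.2,-0.3,0,0,0,-1],[-1,0,0,0,0,0,-1],[0,0,0,0,0,0,-1]]'; python3 -m crank '[[-1,0,0,0,0,0,-1],[0,0,0,0,0,0,-1]]';python3 -m crank '[[-1,0,0,0,0,0,-1],[0,0,0,0,0,0,-1]]'; python3 -c "
from h import *
st();rel(hook(10,0,0),6.3)"
```

```text
t: 26.3
tool_pos: [0.5423, -0.1872, 0.1615]
eef_rot: [-0.055, 0.998, -0.0, 0.001]
contact_force: [-0.6, 2.0, -0.9]
grip_width: 0.0349
t: 26.5
tool_pos: [0.5429, -0.1871, 0.1615]
eef_rot: [-0.055, 0.998, -0.0, 0.0]
contact_force: [-0.9, 0.9, -1.6]
grip_width: 0.0348
t: 26.7
tool_pos: [0.5438, -0.187, 0.1615]
eef_rot: [-0.055, 0.998, -0.0, 0.0]
contact_force: [-0.6, 0.8, -1.7]
grip_width: 0.0348
t 26.7 p [ 543.8 -187.   161.5] q [-5.510e-02  9.985e-01 -1.000e-04  1.000e-04] F [-0.6  0.8 -1.7] M [ 0.23  0.18 -0.01] w 34.8
tool shift mm [-2.  -0.   0.5] yaw now 6.31
rz 0.0002
```

```bash
python3 -m crank '[[-1,0,0,0,0,0,-1],[0,0,0,0,0,0,-1]]'; python3 -m crank '[[-1,0,0,0,0,0,-1],[0,0,0,0,0,0,-1]]';python3 -m crank '[[-0.8,0,0,0,0,0,-1],[0,0,0,0,0,0,-1]]'; python3 -c "
from h import *
st();rel(hook(10,0,0),6.3)"
```

```text
t: 26.9
tool_pos: [0.5446, -0.187, 0.1615]
eef_rot: [-0.055, 0.998, -0.0, -0.0]
contact_force: [-1.1, 0.5, -2.0]
grip_width: 0.0351
t: 27.1
tool_pos: [0.5449, -0.1869, 0.1615]
eef_rot: [-0.055, 0.998, -0.0, -0.001]
contact_force: [-6.0, -0.7, 1.3]
grip_width: 0.035
t: 27.3
tool_pos: [0.545, -0.1869, 0.1615]
eef_rot: [-0.055, 0.998, 0.0, -0.002]
contact_force: [-7.3, 0.5, 3.1]
grip_width: 0.0349
t 27.3 p [ 545.  -186.9  161.5] q [-0.0551  0.9985  0.     -0.0015] F [-7.3  0.5  3.1] M [-0.02  1.46 -0.1 ] w 34.9
tool shift mm [-0.8 -0.   0.5] yaw now 6.31
rz 0.0002
```

```bash
python3 -m crank '[[-0.9,0,0,0,0,0,-1],[0,0,0,0,0,0,-1],[0,0,0,0,0,0,-1],[0,0,0,0,0,0,-1]]'; python3 -c "
from h import *
st();rel(hook(10,0,0),6.3);shot('side','s7')
w=cv2.imread('pics/s7.png'); cv2.imwrite('pics/s7_crop.png',cv2.resize(w[250:400,310:430],None,fx=5,fy=4))"
```

```text
t: 27.7
tool_pos: [0.5451, -0.1869, 0.1615]
eef_rot: [-0.055, 0.998, 0.0, -0.002]
contact_force: [-9.5, -0.4, 4.4]
grip_width: 0.0348
t 27.7 p [ 545.1 -186.9  161.5] q [-0.055   0.9985  0.     -0.0023] F [-9.5 -0.4  4.4] M [-0.17  1.9  -0.08] w 34.8
tool shift mm [-0.7 -0.   0.5] yaw now 6.31
rz 0.0002
```

View pics/s7_crop.png

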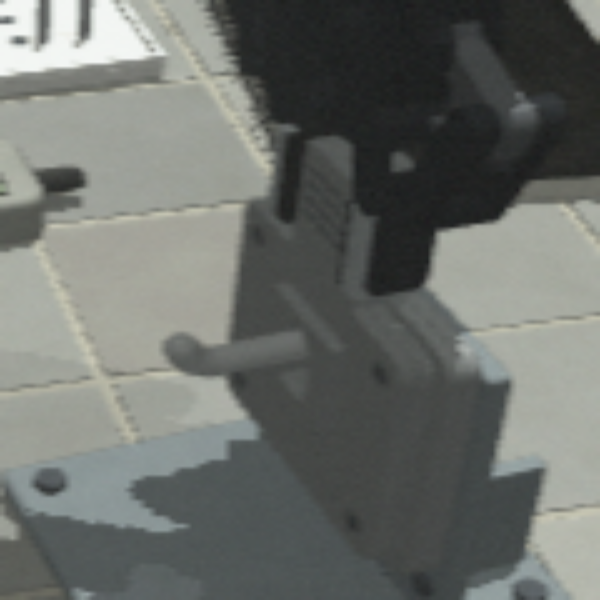

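```bash
python3 -c "
from h import *
w=cv2.imread('pics/s7.png'); cv2.imwrite('pics/s7z.png',cv2.resize(w[315:400,370:425],None,fx=11,fy=7,interpolation=cv2.INTER_CUBIC))
c,s=np.cos(np.radians(6.3)),np.sin(np.radians(6.3)); S=np.array([560.7,-185.2,110]); u=np.array([c,s,0]);v=np.array([-s,c,0])
for e in (0,10,20): 
  for hw,z in ((-52,20),(-47,20),(-47,-50)): print(e,hw,z,(proj('s7',(S-u*e+v*hw+[0,0,z])/1e3)-[370,315])*[11,7])
"
```

```text
0 -52 20 [396.66528879 214.606606  ]
0 -47 20 [374.95205327 196.01244017]
0 -47 -50 [305.882459   462.96890157]
10 -52 20 [319.78159812 227.55429796]
10 -47 20 [298.4726795  208.78049114]
10 -47 -50 [233.53456573 476.25311778]
20 -52 20 [242.11789807 240.63334835]
20 -47 20 [221.22260327 221.67720905]
20 -47 -50 [160.50029905 489.66336299]
```

View pics/s7z.png

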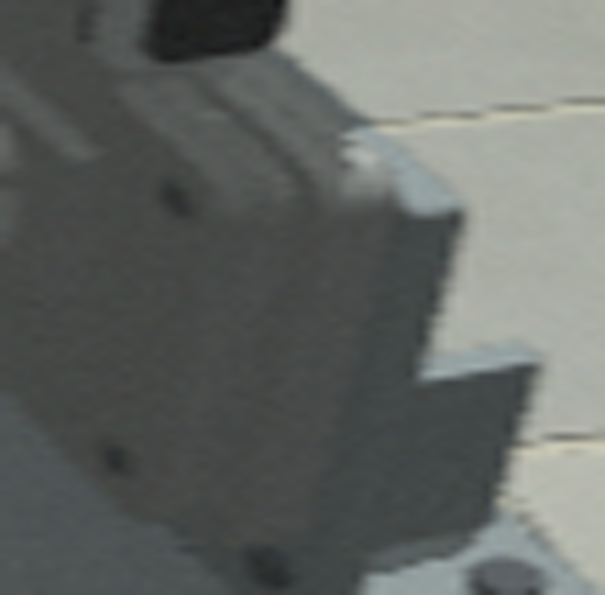

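```bash
python3 -m crank '[[-0.2,0,0,0,0,0,-1],[0,0,0,0,0,0,-1],[0,0,0,0,0,0,-1],[0,0,0,0,0,0,-1],[0,0,0,0,0,0,-1]]'; python3 -m crank '[[0.3,0,0,0,0,0,-0.1],[0,0,0,0,0,0,0.2],[0,0,0,0,0,0,0.5],[0,0,0,0,0,0,1],[0,0,0,0,0,0,1]]';  python3 -c "
from h import *
st();shot('side','s8')
w=cv2.imread('pics/s8.png'); cv2.imwrite('pics/s8_crop.png',cv2.resize(w[250:400,310:430],None,fx=5,fy=4))"; python3 -m crank '[[0,0,-10,0,0,0,1],[0,0,-30,0,0,0,1],[0,0,-30,0,0,0,1],[0,0,0,0,0,0.075,1],[0,0,0,0,0,0,1]]' 80;  python3 -c "
from h import *
st();rel([516.1,175.1,200],2.1)"
```

```text
t: 28.25
tool_pos: [0.5451, -0.1869, 0.1615]
eef_rot: [-0.055, 0.998, 0.0, -0.002]
contact_force: [-11.5, 0.1, 3.7]
grip_width: 0.0345
t: 28.75
tool_pos: [0.5475, -0.1866, 0.1617]
eef_rot: [-0.055, 0.998, -0.0, 0.0]
contact_force: [-0.4, -0.1, 0.5]
grip_width: 0.0855
t 28.75 p [ 547.5 -186.6  161.7] q [-5.510e-02  9.985e-01 -1.000e-04  3.000e-04] F [-0.4 -0.1  0.5] M [ 0.01 -0.01 -0.01] w 85.5
t: 29.3
tool_pos: [0.5478, -0.1869, 0.2335]
eef_rot: [-0.017, 1.0, -0.001, 0.001]
contact_force: [0.5, -0.4, -1.1]
grip_width: 0.0854
t 29.3 p [ 547.8 -186.9  233.5] q [-1.730e-02  9.998e-01 -8.000e-04  1.400e-03] F [ 0.5 -0.4 -1.1] M [0.01 0.03 0.01] w 85.4
tool shift mm [ 19.3 363.   32.8] yaw now 1.98
rz -0.0021
```

View pics/s8_crop.png

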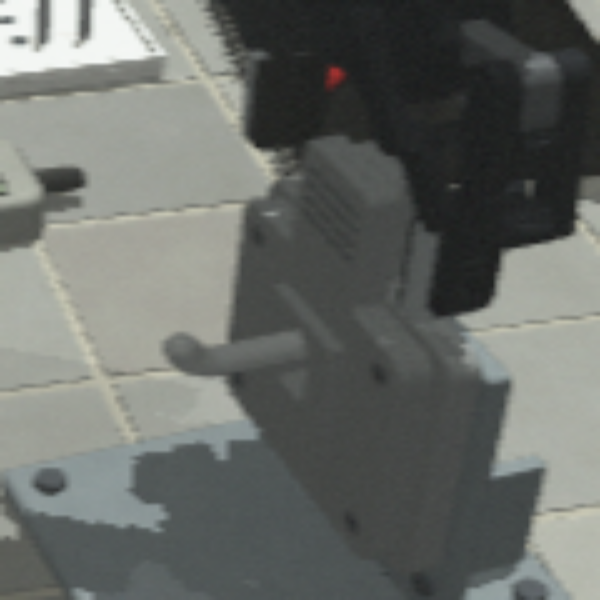

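```bash
python3 -m crank '[[1,15,0,0,0,0,1],[2,30,0,0,0,0,1],[2,45,0,0,0,0,1],[2,48,3,0,0,0,1],[3,48,3,0,0,0,1],[3,48,5,0,0,0,1],[2,48,5,0,0,0,1],[2,42,5,0,0,0,1],[2,28,3,0,0,0,1],[0,10,0,0,0,0,1]]'; python3 -m crank '[[0,0,0,0,0,0,1],[0,0,0,0,0,0,1],[0,0,0,0,0,0,1]]'; python3 -c "
from h import *
st();rel([516,175.1,117],2.1);shot('wrist','w12')
for x,y in((510.4,199),(512,151)): print((proj('w12',np.array([x,y,141])/1e3)-[200,170])*4)
for x,y in((520.4,199.3),(522,151.3)): print((proj('w12',np.array([x,y,141])/1e3)-[200,170])*4)
w=cv2.imread('pics/w12.png'); cv2.imwrite('pics/w12_crop.png',cv2.resize(w[170:320,200:400],None,fx=4,fy=4,interpolation=cv2.INTER_CUBIC))"
```

```text
t: 30.3
tool_pos: [0.513, 0.1779, 0.2062]
eef_rot: [-0.02, 1.0, 0.0, -0.002]
contact_force: [0.2, -0.5, -0.3]
grip_width: 0.0855
t: 30.6
tool_pos: [0.5157, 0.1733, 0.2076]
eef_rot: [-0.017, 1.0, -0.0, -0.0]
contact_force: [-0.0, -0.1, -0.9]
grip_width: 0.085
t 30.6 p [515.7 173.3 207.6] q [-1.700e-02  9.999e-01 -2.000e-04 -0.000e+00] F [-0.  -0.1 -0.9] M [ 0.05 -0.01  0.02] w 85.0
tool shift mm [-0.4  1.9 90.6] yaw now 1.95
rz -0.0027
[700.97007364 360.67235473]
[298.34569809 360.53851774]
[697.86732584 439.72942848]
[300.35588629 439.58615356]
```

View pics/w12_crop.png

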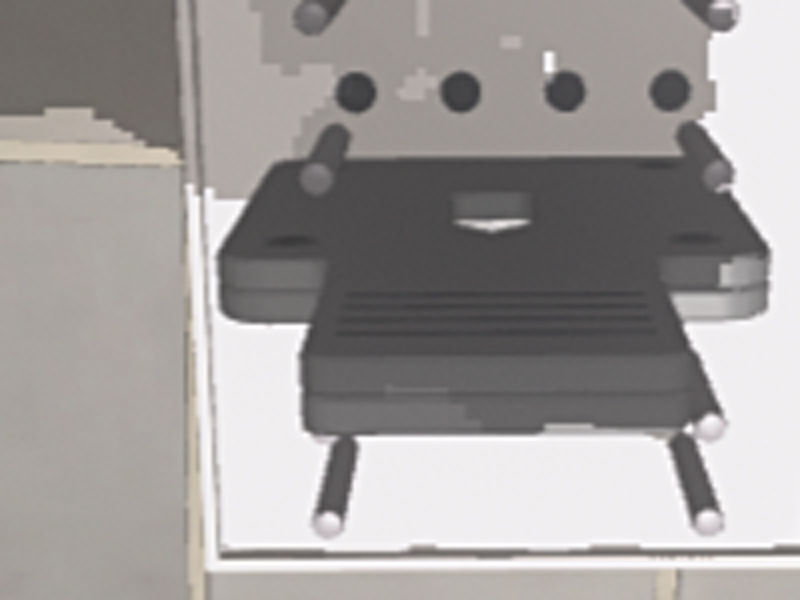

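```bash
python3 -m crank '[[0,1.7,10,0,0,0,1],[0,0,24,0,0,0,1],[0,0,24,0,0,0,1],[0,0,20,0,0,0,1],[0,0,12,0,0,0,1],[0,0,0,0,0,0,1],[0,0,0,0,0,0,1]]';  python3 -c "
from h import *
st();rel([515.5,175.0,117],2.1);shot('wrist','w13')"
```

```text
t: 31.35
tool_pos: [0.5157, 0.176, 0.1178]
eef_rot: [-0.017, 1.0, 0.0, 0.0]
contact_force: [0.2, 0.3, -0.1]
grip_width: 0.0853
t 31.35 p [515.7 176.  117.8] q [-1.740e-02  9.998e-01  0.000e+00  1.000e-04] F [ 0.2  0.3 -0.1] M [-0.01  0.03  0.03] w 85.3
tool shift mm [ 0.3 -1.   0.8] yaw now 1.99
rz -0.0019
```

View pics/w13.png

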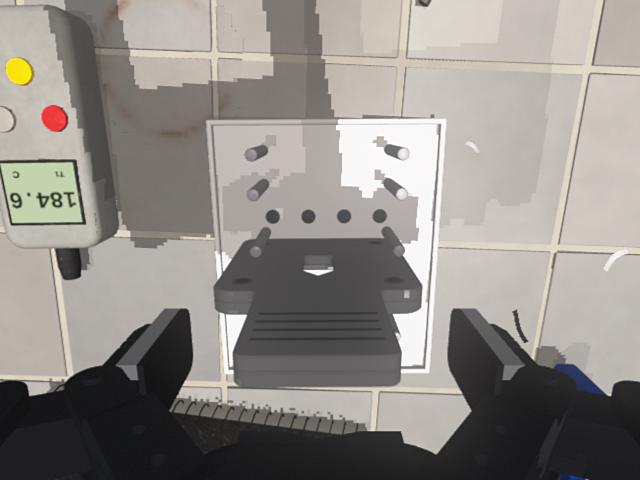

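```bash
python3 -m crank '[[0,-1,0.6,0,0,0,1],[0,0,0,0,0,0,-1],[0,0,0,0,0,0,-1],[0,0,0,0,0,0,-1],[0,0,0,0,0,0,-1],[0,0,0,0,0,0,-1],[0,0,0,0,0,0,-1],[0,0,0,0,0,0,-1]]' 80;  python3 -c "
from h import *
st()"; python3 -m crank '[[0,0,-3,0,0,0,-1],[0,0,-6,0,0,0,-1],[0,0,-12,0,0,0,-1],[0,0,-16,0,0,0,-1],[0,0,-18,0,0,0,-1],[0,0,-14,0,0,0,-1],[0,0,0,0,0,0,-1]]';  python3 -c "
from h import *
st(); rel(hook(90,0,25),6.3)"
```

```text
t: 32.2
tool_pos: [0.5161, 0.1752, 0.1177]
eef_rot: [-0.018, 1.0, 0.0, 0.001]
contact_force: [-0.6, -0.3, 5.6]
grip_width: 0.0471
t 32.2 p [516.1 175.2 117.7] q [-1.760e-02  9.998e-01  0.000e+00  8.000e-04] F [-0.6 -0.3  5.6] M [-0.04  0.    0.  ] w 47.1
t: 32.9
tool_pos: [0.5166, 0.1755, 0.1886]
eef_rot: [-0.018, 1.0, 0.0, 0.002]
contact_force: [0.8, 0.8, -2.0]
grip_width: 0.0466
t 32.9 p [516.6 175.5 188.6] q [-1.770e-02  9.998e-01  3.000e-04  2.200e-03] F [ 0.8  0.8 -2. ] M [-0.   -0.05  0.02] w 46.6
tool shift mm [  63.5 -369.1    2.2] yaw now 2.03
rz -0.0746
```

```bash
python3 -m crank '[[0,-10,0,0,0,0,-1],[2,-25,0,0,0,0,-1],[5,-40,0,0,0,0,-1],[10,-45,0,0,0,0,-1],[14,-45,0,0,0,0,-1],[14,-45,0,0,0,0,-1],[12,-45,0,0,0,0,-1],[6,-42,0,0,0,0,-1],[2,-32,0,0,0,0,-1],[0,-20,0,0,0,0,-1]]'; python3 -m crank '[[0,-12,0,0,0,-0.03,-1],[0,-7,0,0,0,-0.045,-1],[0,0,0,0,0,0,-1],[0,0,0,0,0,0,-1],[0,0,0,0,0,0,-1]]';  python3 -c "
from h import *
st();rel(hook(80,0,12.5)+[0,0,.7],6.3);shot('side','s9');shot('wrist','w14')
w=cv2.imread('pics/s9.png'); cv2.imwrite('pics/s9_crop.png',cv2.resize(w[220:440,250:450],None,fx=3.5,fy=2.7))
w=cv2.imread('pics/w14.png'); cv2.imwrite('pics/w14_crop.png',cv2.resize(w[220:440,220:420],None,fx=3,fy=2.7))"
```

```text
t: 33.9
tool_pos: [0.4613, -0.1787, 0.185]
eef_rot: [-0.016, 1.0, 0.0, -0.001]
contact_force: [-0.4, 0.2, -1.6]
grip_width: 0.0467
t: 34.4
tool_pos: [0.4632, -0.1943, 0.1855]
eef_rot: [-0.055, 0.998, 0.0, -0.0]
contact_force: [0.3, -0.4, -2.1]
grip_width: 0.0465
t 34.4 p [ 463.2 -194.3  185.5] q [-5.480e-02  9.985e-01  4.000e-04 -5.000e-04] F [ 0.3 -0.4 -2.1] M [-0.03  0.04 -0.03] w 46.5
tool shift mm [-13.   -1.7  11.3] yaw now 6.28
rz -0.0003
```

View pics/s9_crop.png

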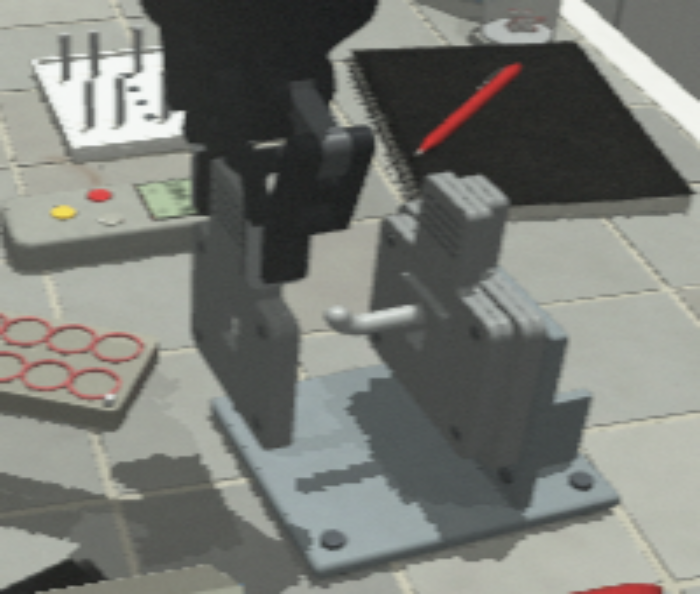

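View pics/w14_crop.png

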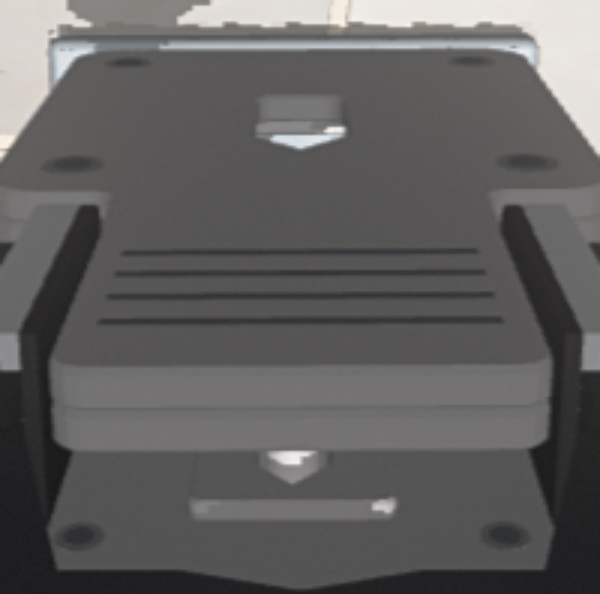

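```bash
python3 -m crank '[[0,-1.6,6,0,0,0,-1],[0,0,5,0,0,0,-1],[-6,0,0,0,0,0,-1],[-10,0,0,0,0,0,-1],[-10,0,0,0,0,0,-1],[-6,0,0,0,0,0,-1],[0,0,0,0,0,0,-1],[0,0,0,0,0,0,-1]]';  python3 -c "
from h import *
st();rel(hook(30,0,12.5)+[0,0,.7],6.3);shot('wrist','w15')
w=cv2.imread('pics/w15.png'); cv2.imwrite('pics/w15_crop.png',cv2.resize(w[220:440,220:420],None,fx=3,fy=2.7))"
```

```text
t: 35.3
tool_pos: [0.4957, -0.1927, 0.1748]
eef_rot: [-0.055, 0.998, 0.0, -0.0]
contact_force: [-0.0, 0.8, -1.7]
grip_width: 0.0469
t 35.3 p [ 495.7 -192.7  174.8] q [-5.540e-02  9.985e-01  1.000e-04 -3.000e-04] F [-0.   0.8 -1.7] M [-0.01 -0.01  0.01] w 46.9
tool shift mm [-30.4   0.3   0.5] yaw now 6.35
rz 0.0008
```

View pics/w15_crop.png

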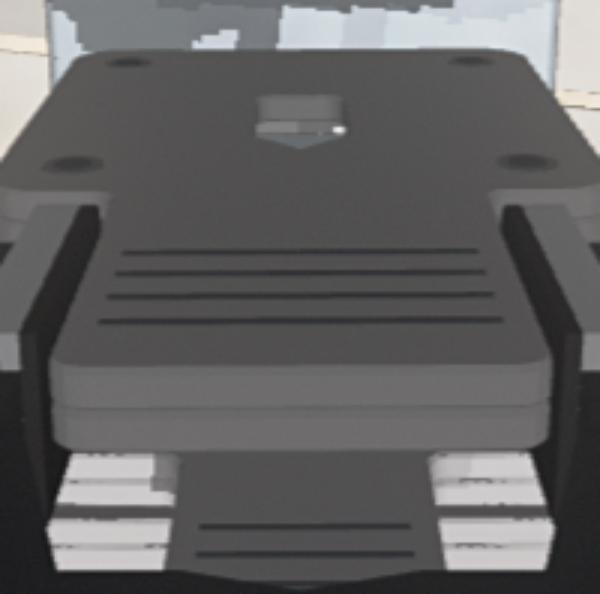

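```bash
python3 -m crank '[[-5,0.3,0.3,0,0,0,-1],[-5,0,0,0,0,0,-1],[-5,0,0,0,0,0,-1],[0,0,0,0,0,0,-1]]'; python3 -m crank '[[-5,0,0,0,0,0,-1],[-6,0,0,0,0,0,-1],[-4,0,0,0,0,0,-1],[0,0,0,0,0,0,-1],[0,0,0,0,0,0,-1]]'; python3 -c "
from h import *
st();rel(hook(30,0,2)+[0,0,.7],6.3)"
```

```text
t: 35.75
tool_pos: [0.5112, -0.191, 0.1747]
eef_rot: [-0.055, 0.998, -0.0, 0.0]
contact_force: [-0.0, -0.4, -2.1]
grip_width: 0.0471
t: 36.25
tool_pos: [0.5254, -0.1892, 0.1745]
eef_rot: [-0.055, 0.998, 0.0, -0.0]
contact_force: [-0.6, 0.4, -1.1]
grip_width: 0.0466
t 36.25 p [ 525.4 -189.2  174.5] q [-5.520e-02  9.985e-01  1.000e-04 -2.000e-04] F [-0.6  0.4 -1.1] M [-0.07  0.01  0.08] w 46.6
tool shift mm [-0.5  0.1 10.8] yaw now 6.33
rz 0.0005
```

```bash
python3 -m crank '[[0,0,5,0,0,0,-1],[0,0,5,0,0,0,-1],[0,0,1.5,0,0,0,-1],[0,0,0,0,0,0,-1],[0,0,0,0,0,0,-1]]'; python3 -m crank '[[0,0,0.6,0,0,0,-1],[0,0,0,0,0,0,-1]]';python3 -m crank '[[0,0,0.5,0,0,0,-1],[0,0,0,0,0,0,-1]]'; python3 -c "
from h import *
st();rel(hook(30,0,0)+[0,0,.7],6.3)"
```

```text
t: 36.75
tool_pos: [0.5253, -0.1894, 0.1631]
eef_rot: [-0.055, 0.998, 0.0, -0.0]
contact_force: [-1.1, -0.0, -1.4]
grip_width: 0.0466
t: 36.95
tool_pos: [0.5255, -0.1894, 0.1626]
eef_rot: [-0.055, 0.998, -0.0, 0.0]
contact_force: [0.4, -0.2, -2.1]
grip_width: 0.0469
t: 37.15
tool_pos: [0.5255, -0.1893, 0.1622]
eef_rot: [-0.055, 0.998, -0.0, 0.0]
contact_force: [-0.1, -0.0, -1.5]
grip_width: 0.0469
t 37.15 p [ 525.5 -189.3  162.2] q [-5.510e-02  9.985e-01 -0.000e+00  1.000e-04] F [-0.1 -0.  -1.5] M [0.03 0.05 0.03] w 46.9
tool shift mm [-0.5  0.2  0.5] yaw now 6.31
rz 0.0002
```

```bash
python3 -m crank '[[0,0.1,0.4,0,0,0,-1],[0,0,0,0,0,0,-1]]';  python3 -m crank '[[-1,0,0,0,0,0,-1],[-1,0,0,0,0,0,-1],[-1,0,0,0,0,0,-1],[0,0,0,0,0,0,-1]]';  python3 -m crank '[[-1,0,0,0,0,0,-1],[0,0,0,0,0,0,-1]]'; python3 -c "
from h import *
st();rel(hook(20,0,0)+[0,0,.7],6.3)"
```

```text
t: 37.35
tool_pos: [0.5255, -0.1892, 0.1619]
eef_rot: [-0.055, 0.998, -0.0, 0.0]
contact_force: [-0.5, 1.0, 0.2]
grip_width: 0.0467
t: 37.75
tool_pos: [0.528, -0.1886, 0.1614]
eef_rot: [-0.055, 0.998, 0.0, -0.001]
contact_force: [-3.2, 2.0, 1.5]
grip_width: 0.047
t: 37.95
tool_pos: [0.5293, -0.1885, 0.1615]
eef_rot: [-0.055, 0.998, 0.0, -0.0]
contact_force: [-3.1, 1.4, 0.9]
grip_width: 0.0469
t 37.95 p [ 529.3 -188.5  161.5] q [-5.510e-02  9.985e-01  3.000e-04 -2.000e-04] F [-3.1  1.4  0.9] M [0.42 0.53 0.04] w 46.9
tool shift mm [-6.6 -0.2 -0.2] yaw now 6.32
rz 0.0003
```

```bash
python3 -m crank '[[-1,0.2,-0.3,0,0,0,-1],[-1,0,0,0,0,0,-1],[0,0,0,0,0,0,-1]]';  python3 -m crank '[[-1,0,0,0,0,0,-1],[0,0,0,0,0,0,-1]]';  python3 -m crank '[[-1,0,0,0,0,0,-1],[0,0,0,0,0,0,-1]]'; python3 -c "
from h import *
st();rel(hook(20,0,0)+[0,0,.7],6.3)"
```

```text
t: 38.25
tool_pos: [0.5319, -0.1885, 0.1619]
eef_rot: [-0.055, 0.998, -0.0, 0.0]
contact_force: [-1.0, 2.2, -0.7]
grip_width: 0.0468
t: 38.45
tool_pos: [0.5326, -0.1884, 0.1619]
eef_rot: [-0.055, 0.998, -0.0, 0.0]
contact_force: [0.9, 0.8, -0.9]
grip_width: 0.0467
t: 38.65
tool_pos: [0.5335, -0.1882, 0.1619]
eef_rot: [-0.055, 0.998, -0.0, 0.0]
contact_force: [-0.2, 0.2, -0.9]
grip_width: 0.0466
t 38.65 p [ 533.5 -188.2  161.9] q [-5.510e-02  9.985e-01 -1.000e-04  1.000e-04] F [-0.2  0.2 -0.9] M [0.15 0.09 0.04] w 46.6
tool shift mm [-2.4  0.   0.2] yaw now 6.31
rz 0.0003
```

```bash
python3 -m crank '[[-1,0,0,0,0,0,-1],[0,0,0,0,0,0,-1]]';  python3 -m crank '[[-1,0,0,0,0,0,-1],[0,0,0,0,0,0,-1]]';  python3 -m crank '[[-0.8,0,0,0,0,0,-1],[0,0,0,0,0,0,-1]]'; python3 -c "
from h import *
st();rel(hook(20,0,0)+[0,0,.7],6.3)"
```

```text
t: 38.85
tool_pos: [0.5344, -0.1881, 0.1619]
eef_rot: [-0.055, 0.998, -0.0, 0.0]
contact_force: [-0.7, 0.5, -1.3]
grip_width: 0.0468
t: 39.05
tool_pos: [0.535, -0.188, 0.1619]
eef_rot: [-0.055, 0.998, -0.0, -0.0]
contact_force: [-1.0, 0.4, -0.4]
grip_width: 0.0465
t: 39.25
tool_pos: [0.5352, -0.188, 0.1619]
eef_rot: [-0.055, 0.998, -0.0, -0.001]
contact_force: [-4.5, -0.9, 2.0]
grip_width: 0.0466
t 39.25 p [ 535.2 -188.   161.9] q [-0.0551  0.9985 -0.     -0.001 ] F [-4.5 -0.9  2. ] M [-0.16  1.02 -0.02] w 46.6
tool shift mm [-0.6 -0.   0.2] yaw now 6.32
rz 0.0004
```

Same stop position as before (0.6 mm off nominal home): seated. Press to 10 N and hold.

```bash
python3 -m crank '[[-1,0,0,0,0,0,-1],[-0.6,0,0,0,0,0,-1],[0,0,0,0,0,0,-1],[0,0,0,0,0,0,-1],[0,0,0,0,0,0,-1]]'; python3 -c "
from h import *
st();rel(hook(20,0,0)+[0,0,.7],6.3);shot('side','s10')
w=cv2.imread('pics/s10.png'); cv2.imwrite('pics/s10_crop.png',cv2.resize(w[250:400,310:430],None,fx=5,fy=4))"
```

```text
t: 39.75
tool_pos: [0.5354, -0.1879, 0.1619]
eef_rot: [-0.055, 0.998, 0.0, -0.002]
contact_force: [-9.1, -0.4, 4.5]
grip_width: 0.0467
t 39.75 p [ 535.4 -187.9  161.9] q [-0.0551  0.9985  0.     -0.0024] F [-9.1 -0.4  4.5] M [-0.3   1.84 -0.13] w 46.7
tool shift mm [-0.5 -0.1  0.2] yaw now 6.31
rz 0.0002
```

View pics/s10_crop.png

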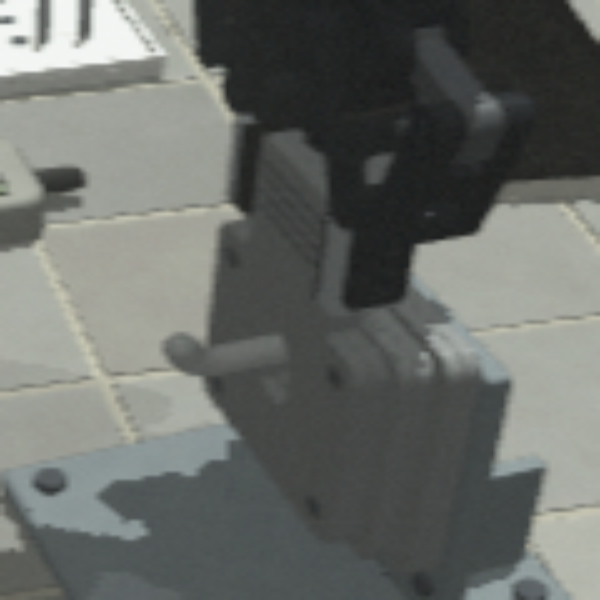

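```bash
python3 -m crank '[[-0.3,0,0,0,0,0,-1],[0,0,0,0,0,0,-1],[0,0,0,0,0,0,-1],[0,0,0,0,0,0,-1],[0,0,0,0,0,0,-1]]'; python3 -m crank '[[0.3,0,0,0,0,0,0.2],[0,0,0,0,0,0,0.4],[0,0,0,0,0,0,0.7],[0,0,0,0,0,0,1],[0,0,0,0,0,0,1]]'; python3 -m crank '[[0,0,-8,0,0,0,1],[0,0,-25,0,0,0,1],[0,0,-40,0,0,0,1],[0,0,-45,0,0,0,1],[15,40,-20,0,0,0,1],[15,40,0,0,0,0,1],[10,40,0,0,0,0,1],[0,20,0,0,0,0,1],[0,0,0,0,0,0,1],[0,0,0,0,0,0,1]]';  python3 -c "
from h import *
st();shot('side','s11');shot('wrist','w16');shot('scene','sc2')
w=cv2.imread('pics/s11.png'); cv2.imwrite('pics/s11_crop.png',cv2.resize(w[250:430,300:430],None,fx=4.5,fy=3.3,interpolation=cv2.INTER_CUBIC))"
```

```text
t: 40.3
tool_pos: [0.5354, -0.1879, 0.1619]
eef_rot: [-0.055, 0.998, 0.0, -0.003]
contact_force: [-11.1, -1.7, 5.4]
grip_width: 0.0469
t: 40.8
tool_pos: [0.538, -0.1876, 0.162]
eef_rot: [-0.055, 0.998, -0.0, 0.0]
contact_force: [-0.2, 0.3, 0.9]
grip_width: 0.0858
t: 41.8
tool_pos: [0.4828, -0.0529, 0.3007]
eef_rot: [-0.056, 0.998, -0.001, 0.001]
contact_force: [-0.9, -0.8, -0.8]
grip_width: 0.0854
t 41.8 p [482.8 -52.9 300.7] q [-5.570e-02  9.984e-01 -5.000e-04  6.000e-04] F [-0.9 -0.8 -0.8] M [ 0.03 -0.01 -0.01] w 85.4
```

View pics/s11_crop.png

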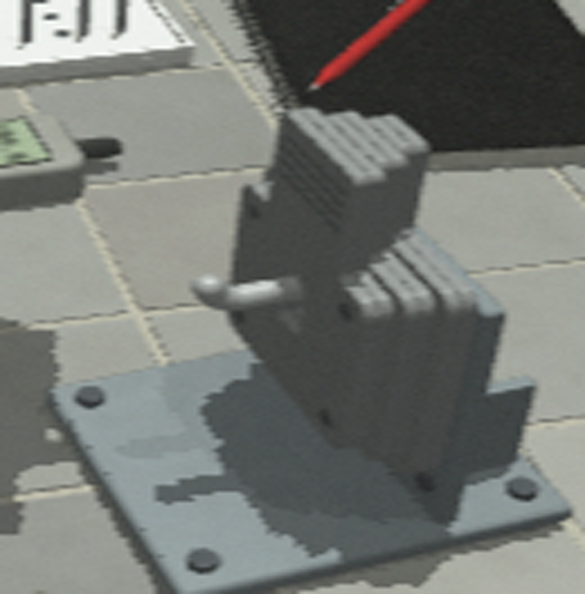

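View pics/w16.png

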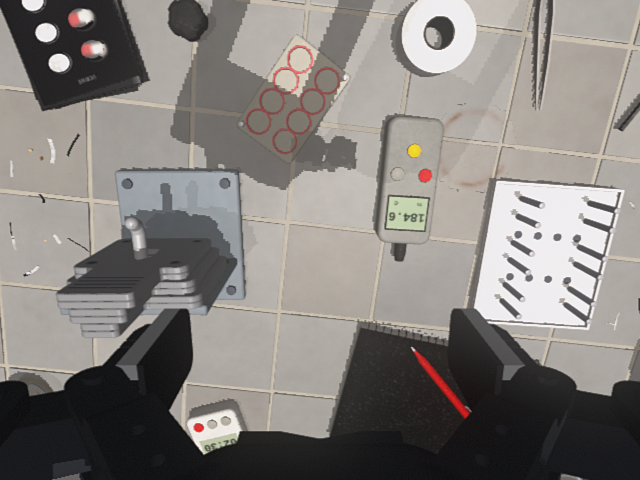

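View pics/sc2.png

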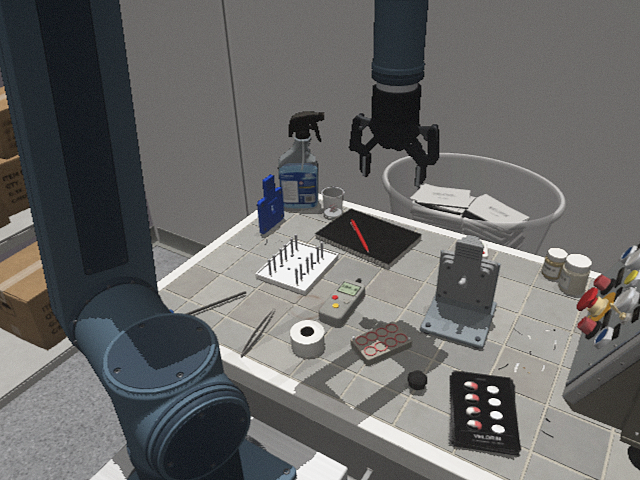

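```bash
python3 -c "
from h import *
c,s=np.cos(np.radians(6.3)),np.sin(np.radians(6.3)); S=np.array([560.7,-185.2,110]); u=np.array([c,s,0]);v=np.array([-s,c,0])
w=cv2.imread('pics/s11.png'); f=6; a=cv2.resize(w[265:395,335:415],None,fx=f,fy=4.5,interpolation=cv2.INTER_CUBIC)
for e,hw,z in [(30,-24,75),(30,24,75),(20,-18,75),(10,-12,75),(30,-42,20),(30,-42,-50),(20,-47,20),(20,-47,-55),(10,-52,20),(10,-52,-60),(0,-52,20)]:
  p=(proj('s11',(S-u*e+v*hw+[0,0,z])/1e3)-[335,265])*[f,4.5]; cv2.circle(a,tuple(int(k) for k in p),3,(0,0,255),-1)
cv2.imwrite('pics/s11z.png',a)"
```

```text
(no output)
```

View pics/s11z.png

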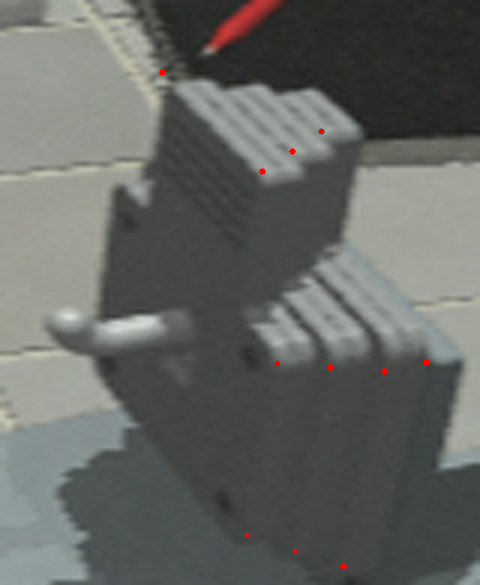

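```bash
python3 -c "
from h import *
st(); print(order.finish_job())"
```

```text
t 41.95 p [482.9 -53.9 299.9] q [-5.460e-02  9.985e-01 -2.000e-04  0.000e+00] F [ 1.2 -0.3 -0.2] M [0.01 0.03 0.01] w 85.7
the job is handed in; nothing more can be done
None
```

I hung all three plates on the hook in order, large, then medium, then small, and handed the job in at about 42 s. The arm was clear of everything by then.

- **Seating:** I felt each plate come to a firm stop 0.2 to 0.8 mm from its calculated home position, well past the 4 mm pad edge. I then held each with a steady push of about 9 to 11.5 N before letting go; the medium and small peaked at 11.5 N and 11.1 N at the end of the hold.
- **Last camera checks:** The side and wrist views show the three plates upright and nested at even spacing. The rack is empty, and the thermometer, sealing die and blue look-alike plate look to be where they started.
- **Odd readings:**
    - While sliding, the large plate's friction on the bar rose to about 10 N against the push, so I eased its weight off the bar and went on.
    - My expected corner positions in the side view sit about 1.7 pixels off evenly, which I put down to camera calibration.
    - The stand's foot pointed to a seat position 5 mm from the one I used, which came from the back plate and hook tip. The plates stopping where expected supports that choice.

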